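# Nest and clamp channel offcuts

### The arm

A 7-joint arm with a two-finger parallel gripper is mounted at the origin on a cart in front of the work surface, level with it; the furniture and walls round the work are solid. World frame = base frame: x ahead of the robot, y to its left, z up, the work surface at z = 0. Lengths are in m, angles in rad, forces in N, time in s.
With the tool pointing down it reaches from about 0.35 to 0.9 m from the base axis. Payload 8.1 kg.
Tool frame: the origin (TCP) lies midway between the tips of the shut fingers; the grasp point (between the pads) lies 19 mm behind it; y points along the fingers, x is the direction in which the jaws open and shut, and the axes are right-handed (so a half turn about y gives the same grasp; the last joint's range is limited). The gripper opens to 92 mm and grips with 3 to 60 N. Pads are 19 mm wide; open, the fingers measure 130 mm over their backs; the gripper's body (75 mm by 190 mm) begins 47 mm behind the grasp point.
Start: joints at [1.201, 0.434, 0.025, 1.573, -0.012, 1.134, -0.075], TCP at [0.165, -0.603, 0.227] pointing down, gripper open.
Joint ranges: [-2.62, 2.62], [-0.44, 2.09], [-1.27, 1.32], [0.08, 2.57], [-1.32, 4.46], [0.12, 2], [-2.74, 2.74]. Speed limits (rad/s): [2.22, 2.22, 3.01, 3.01, 3.14, 3.14, 3.14].

### API

Orientations are given as [roll, pitch, yaw] about the fixed x, y, z axes, in that order (R = Rz(yaw) Ry(pitch) Rx(roll)).
In Python, from cell import manip gives the robot as it stands.
- The arm moves only by the tool move_arm, never from a script. Its argument "motion" is a list of rows, each a list of 7 numbers: the shift along the tool's x, y, z in units of 60 mm (1.0 is 60 mm), then the turn, a rotation vector about the tool's x, y, z in units of 5 degrees (1.0 is 5 degrees), then the opening, from 0 (shut) to 1 (fully open). In form: [[dx, dy, dz, ax, ay, az, claw], ...]. A call has 1 to 8 rows; each row is the pose to reach, as a shift and turn from the pose measured when the call began, along the tool's axes at that moment; what a row does not reach only later rows make up. A row lasts 1/8 s, in which the tool goes at most 62.5 mm and 10.7 degrees, less where a joint would pass 70% of its speed; a pose out of reach is approached as far as the arm can. A call with a gripper value outside its range is refused whole. The fingers move at their own pace and stop on an object; "force" is the grip in N (left out, the last holds). Time passes only in rows, so rows that repeat a pose let the fingers close. It gives the time, the measured TCP pose, the force and the opening at its end, in the units of the state.
- manip.state(): the state, without advancing time (a new reading comes with each control period).
- manip.camera(name): name is "scene" or "side" or "wrist"; returns (picture, depth): 420x560x3 uint8, blue, green, red; 420x560 float32, m along the optical axis (not along the pixel's ray), 0 where there is no reading.
- manip.get_calibration(name): a dict with "fx", "fy", "cx", "cy" (pixels), "pose" (4x4, takes a point from camera to world coordinates). Camera axes: x right, y up, looking along -z (the intrinsics and any distortion apply to the point x, -y, -z); pixel columns grow to the right and rows downward; lengths in m; the calibration is good to about 2 mm. A picture is of the moment at which its call begins: read the wrist's pose just before it. get_calibration takes no time and is no camera call; for the wrist camera it gives the pose at the moment of the call.
- manip.hand_in(): hands the job in, once; it reports no verdict.
Trained networks look in the newest picture that a camera, given by its name, has taken for a name from the list of things; names that differ only in an ending like _2 or _b are one class to them, and where a whole thing is asked for, a point or a joint stands for the part that bears it (a point fixed in the world has none). Each returns a list of dicts, best first, with "confidence" (0 to 1); they miss things now and then, are a little off and sometimes report something else, mostly with a low value. They report only what shows in the picture. A call takes as long as a camera call. They do not tell look-alikes from the thing itself.
- manip.trace(camera, thing): "pixels" (420x560 bool, what is visible of it) and "at" ([column, row] in pixels, amid what is visible of it).
The state is a dict: "time_s": time; "q": joint angles; "dq": joint speeds; "joint_torque": joint torques, N m; "tool_pos": TCP position; "orientation": TCP orientation; "force": force on the tool from outside, world axes, zero at the start; "wrist_torque": the same for the moment, N m; "finger_gap": opening from 0.0 (shut) to 1.0 (fully open).
Only numpy, scipy, OpenCV 4.12 (cv2) and the standard library are available. Lean on these libraries where they do the work, as an engineer would, in place of code of your own. Each camera call takes 0.05 s, during which the arm holds its last target.

### The job

Nest all the loose aluminium channel offcuts in the clamping jig: lay the three legs-up ones flat and side by side across its plate, between the fixed blue channel and the orange pad, and set each legs-down one over a joint between two neighbours (the blue one counts) so that its legs stand fully down in their two troughs, all ends in line with the blue channel's. Only when all are nested, turn the knurled thumbscrew clockwise until the row is tight and the resistance rises, and stop there without forcing it. Leave the brass bush and the bearing cradle where they are.

Things in the scene. Friction and masses are not known exactly. Their poses are not given: they have to be found in the camera images.
- jig: Clamping jig fixed to the bench: grey plate 160 x 256 x 8 mm, origin at the centre of its underside. The row runs along its y axis, channels with their length along its x axis, centred on x = 0. Jaw and screw block stand at y = 60 to 122 mm, at most 27 mm above the bench but for the screw head. Nothing stands beside the row in x, so channels can be held by their two ends.
- bed_centre (a point): On the plate's top (8 mm above the bench), at jig y = -15 mm, x = 0: the middle of the tight row of the three legs-up channels, which takes 120 mm along y between blue channel and pad; with the jaw open there are 12 to 16 mm of play.
- stop_face (a point): Foot of the blue channel's face towards the jaw (jig y = -75 mm), on the plate's top. The blue channel has the section and length of the loose ones, is fixed legs up at jig y = -115 to -75 mm and is the first of the row; low bolt heads 4 mm high lie in its trough, on the centre line of its web (no obstacle).
- pad_face (a point): Middle of the face (46 mm wide, 16 mm high, bottom at the plate) of the jaw's orange pad, which presses on the last legs-up channel. Sprung: 8 N per mm, 3 mm of travel into the jaw, then hard. At jig y = 61 mm with the screw at 0; about 45 mm with the row tight.
- pad: The sprung orange pad itself; origin at the middle of the lower edge of its face, axes as the jig's.
- screw (a joint): Knurled thumbscrew, upright axis; rad, grows clockwise from above = tightening, range 0 to 6, starts at 0 to 0.8. Each rad moves the jaw 4 mm along jig -y; it stays where left. Turns free at 0.12 N m; row tight, each rad more adds 32 N on the pad and 0.13 N m until the pad bottoms at 24 N, then it climbs steeply. Well seated: 10 to 30 N on the pad.
- screw_grip (a point): On the screw's axis at mid height of its knurled head: a steel cylinder 27 mm in diameter, from 9 mm below to 9 mm above this point, top 54 mm above the bench, red mark on top. Free all round.
- bush: Brass bush, a lying tube 52 mm in diameter and 94 mm long, at the back behind the offcuts; origin at the centre of its underside. A bystander: leave it where it lies.
- cradle: Small light-metal bearing cradle with two dark edge strips, 66 x 65 x 11 mm, to the right of the offcuts; origin at the centre of its underside. A bystander: leave it where it lies.
- bar_top (a point): Upper end of a fixed steel bar, 196 mm above the bench, that leans on the vise; its foot is 125 mm nearer the robot and 85 mm further left. Just in front of the foot and left of it a fixed heap of black bolts, up to 135 mm high, covers about 100 x 65 mm. Both stand between the offcuts on the right and the jig: pass above them.
- up_1: Plain aluminium U-channel offcut, 60 mm long (its x axis), 40 mm wide (y), 20 mm high, web and legs 5 mm thick (trough 30 mm wide, 15 mm deep), 57 g. It lies legs UP, web on the bench; origin at the centre of its underside, z up. There are always three.
- up_2: Plain aluminium U-channel offcut, 60 mm long (its x axis), 40 mm wide (y), 20 mm high, web and legs 5 mm thick (trough 30 mm wide, 15 mm deep), 57 g. It lies legs UP, web on the bench; origin at the centre of its underside, z up. There are always three.
- up_3: Plain aluminium U-channel offcut, 60 mm long (its x axis), 40 mm wide (y), 20 mm high, web and legs 5 mm thick (trough 30 mm wide, 15 mm deep), 57 g. It lies legs UP, web on the bench; origin at the centre of its underside, z up. There are always three.
- down_1: Plain aluminium U-channel offcut, 60 mm long (its x axis), 40 mm wide (y), 20 mm high, web and legs 5 mm thick (trough 30 mm wide, 15 mm deep), 57 g. It lies legs DOWN, web on top, open below; origin midway between the leg tips, at their height, z up. One to three are there; an absent one reads None.
- down_2: Plain aluminium U-channel offcut, 60 mm long (its x axis), 40 mm wide (y), 20 mm high, web and legs 5 mm thick (trough 30 mm wide, 15 mm deep), 57 g. It lies legs DOWN, web on top, open below; origin midway between the leg tips, at their height, z up. One to three are there; an absent one reads None.
- down_3: Plain aluminium U-channel offcut, 60 mm long (its x axis), 40 mm wide (y), 20 mm high, web and legs 5 mm thick (trough 30 mm wide, 15 mm deep), 57 g. It lies legs DOWN, web on top, open below; origin midway between the leg tips, at their height, z up. One to three are there; an absent one reads None.
Not all that is in view belongs to the job. What is shaped like the down_2 but pink or purple is not meant.

How it is judged:
On the way, in this order (a step that is already met when the one before it is completed fails the run):
1. every loose channel lies nested in the jig (z of up_1 in the frame of jig between 0.0055 and 0.0105 m and y of up_1 in the frame of jig between -0.06 and 0.04 m and x of up_1 in the frame of jig between -0.012 and 0.012 m and angle between each of up_1, up_2, up_3, down_1, down_2, down_3's own z axis and vertical below 0.06 rad and angle between the x axis of each of up_1, up_2, up_3, down_1, down_2, down_3 and the x axis of jig, either way round below 0.1 rad and z of up_2 in the frame of jig between 0.0055 and 0.0105 m and y of up_2 in the frame of jig between -0.06 and 0.04 m and x of up_2 in the frame of jig between -0.012 and 0.012 m and z of up_3 in the frame of jig between 0.0055 and 0.0105 m and y of up_3 in the frame of jig between -0.06 and 0.04 m and x of up_3 in the frame of jig between -0.012 and 0.012 m and z of down_1 in the frame of jig between 0.0105 and 0.0155 m and y of down_1 in the frame of jig between -0.09 and 0.025 m and x of down_1 in the frame of jig between -0.012 and 0.012 m and z of down_2 in the frame of jig between 0.0105 and 0.0155 m and y of down_2 in the frame of jig between -0.09 and 0.025 m and x of down_2 in the frame of jig between -0.012 and 0.012 m and z of down_3 in the frame of jig between 0.0105 and 0.0155 m and y of down_3 in the frame of jig between -0.09 and 0.025 m and x of down_3 in the frame of jig between -0.012 and 0.012 m), for 0.2 s.
2. the thumbscrew is tightened: the pad presses the closed row (contact force between pad and anything else above 6 N and y of pad_face in the frame of jig below 0.0485 m), for 0.2 s.
At the end, for the whole second after the job is handed in: Each legs-up channel flat on the plate in the row, each legs-down one level with both legs on its neighbours' webs (heights within 2.5 mm), within 12 mm and 0.1 rad of the jig's centre line, 0.06 rad of level; row closed within 3.5 mm, pad pressing over 6 N; all released, at rest (all of step 1 and all of step 2 and linear speed of each of up_1, up_2, up_3, down_1, down_2, down_3 below 0.01 m/s); the robot touches nothing.
It fails at once if the screw is forced: more than 80 N on the pad (contact force between pad and anything else above 80 N).
It fails at once if the bush is moved by more than 3 cm (distance of bush from where it was at the start of the episode above 0.03 m).
It fails at once if the cradle is moved by more than 3 cm (distance of cradle from where it was at the start of the episode above 0.03 m).
Of down_1, down_2, down_3 only 1 to 3 are there at a start; the rules pass over those that are not, and their reading is None.
At some moment in a run one of up_1, up_2, up_3 may be knocked a few centimetres aside while the robot is not near it.
Once in a run the grip may slacken for a moment while it holds something.
It also fails if it takes over 210 s, if anything falls off the work surface, if the arm or the gripper's body presses on something with over 40 N, if the wrist force passes 120 N, or if a joint passes its speed limit or range.

## Working session

There is one attempt and no reset: what is moved stays moved. The work goes in short steps, Python scripts to look and compute and a tool call to move; the robot and the scene stay as the last step left them, time stands still between calls to the robot, and variables do not carry over. Pictures are saved under pics/ and viewed, and the job is handed in when it is done.

Besides the shell and the picture viewer there is one more tool, called after "Emit:" by a JSON object that holds its "name" and its "arguments", one argument or row to a line. move_arm: Moves the arm, as the interface text tells. Its arguments: {"type":"object","properties":{"motion":{"type":"array"},"force":{"type":"number"}},"required":["motion"]}

```bash
ls; mkdir -p pics; python3 - <<'E'
from cell import manip
import cv2
s=manip.state(); print(s)
for n in ["scene","side","wrist"]:
    im,d=manip.camera(n); cv2.imwrite(f"pics/a_{n}.png",im)
    c=manip.get_calibration(n); print(n,c)
E
```

```text
pics
{'time_s': 0.0, 'q': array([ 1.20138876,  0.43521044,  0.02498819,  1.57409539, -0.01158048,
        1.13402617, -0.07507449]), 'dq': array([-2.35591066e-04, -1.37213335e-03, -8.24852897e-04, -6.00483088e-05,
       -2.01981829e-05, -2.20456367e-04,  1.02943326e-03]), 'joint_torque': array([ 3.87509954e-04, -6.67846513e+01,  9.85275395e-01, -3.14450061e+01,
       -6.06116513e-02,  4.30081389e-02,  1.61400271e-04]), 'tool_pos': array([ 0.16457508, -0.60240304,  0.22595362]), 'orientation': array([-1.57096443,  0.00158584, -1.30403871]), 'force': array([ 0.03691788, -0.01489941,  0.07049571]), 'wrist_torque': array([0.0119236 , 0.00500043, 0.01181017]), 'finger_gap': 0.9987546399449466}
scene {'fx': 429.569744716597, 'fy': 429.569744716597, 'cx': 277.27626357439664, 'cy': 207.49783998646484, 'pose': array([[-0.87405386,  0.23691239, -0.424149  ,  0.11229236],
       [-0.48513154, -0.4723819 ,  0.73586869,  0.76374901],
       [-0.0260239 ,  0.84895692,  0.5278209 ,  0.74101921],
       [ 0.        ,  0.        ,  0.        ,  1.        ]])}
side {'fx': 398.43544604138094, 'fy': 398.43544604138094, 'cx': 278.13019815932716, 'cy': 212.03142023121407, 'pose': array([[ 0.84697701,  0.261232  , -0.46302028,  0.04838624],
       [-0.53154965,  0.43122068, -0.72904299, -1.00647108],
       [ 0.00921456,  0.86360093,  0.50409179,  0.75664814],
       [ 0.        ,  0.        ,  0.        ,  1.        ]])}
wrist {'fx': 323.58420528091796, 'fy': 323.58420528091796, 'cx': 276.04499311647845, 'cy': 212.00706561519905, 'pose': array([[ 0.26327763,  0.92894636,  0.26027592,  0.23428506],
       [-0.96471929,  0.25386687,  0.06977329, -0.58382131],
       [-0.00125979, -0.26946295,  0.96300993,  0.38303638],
       [ 0.        ,  0.        ,  0.        ,  1.        ]])}
```

View pics/a_scene.png

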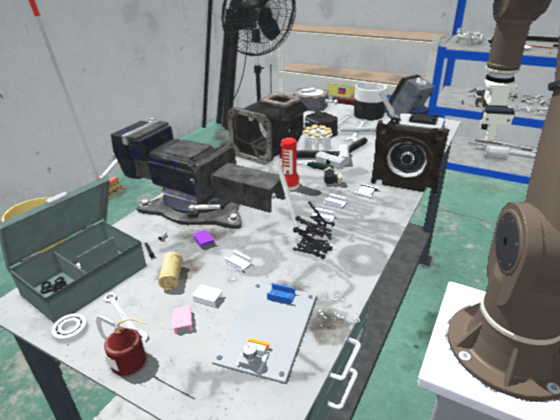

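View pics/a_side.png

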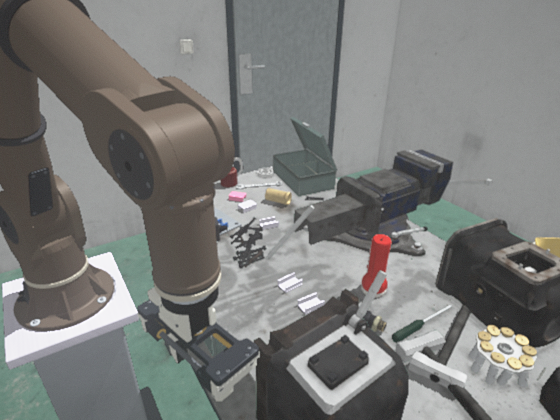

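View pics/a_wrist.png

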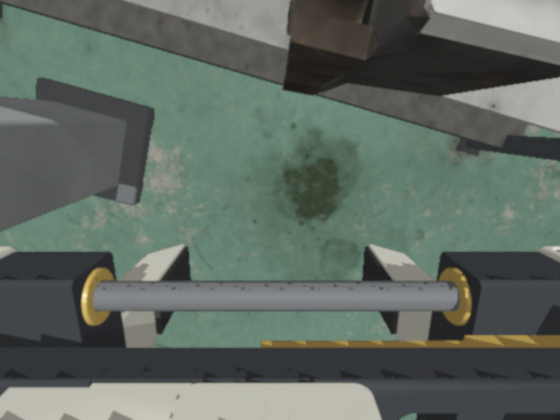

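```bash
cat > h.py <<'E'
from cell import manip
import numpy as np, cv2
from scipy.spatial.transform import Rotation as R
def shot(n):
    c=manip.get_calibration(n); im,d=manip.camera(n); return im,d,c
def cloud(d,c):
    v,u=np.mgrid[0:d.shape[0],0:d.shape[1]].astype(float)
    P=np.stack([(u-c["cx"])/c["fx"]*d,-(v-c["cy"])/c["fy"]*d,-d],-1)
    W=P@c["pose"][:3,:3].T+c["pose"][:3,3]
    W[d<=0]=np.nan
    return W
def proj(p,c):
    T=np.linalg.inv(c["pose"]); q=T[:3,:3]@np.asarray(p)+T[:3,3]
    return c["cx"]+c["fx"]*q[0]/-q[2], c["cy"]+c["fy"]*(-q[1])/-q[2]
def rect(pts):
    (c,(w,h),a)=cv2.minAreaRect((np.asarray(pts)*1000).astype(np.float32))
    if w<h: w,h=h,w; a+=90
    a=(a+90)%180-90
    return np.round([c[0],c[1],w,h,a],1)
E
python3 - <<'E'
from h import *
for n in ["scene","side"]:
    im,d,c=shot(n); W=cloud(d,c)
    big=im.copy()
    for t in ["up_1","down_1","jig","cradle","bush","screw"]:
        for r in manip.trace(n,t):
            m=r["pixels"]; P=W[m]; P=P[np.isfinite(P[:,0])]
            md=np.median(P,0) if len(P) else None
            rr=rect(P[np.abs(P[:,2]-md[2])<.03][:,:2]) if len(P)>4 else None
            print(n,t,round(r["confidence"],2),np.round(r["at"]),m.sum(),np.round(md,3),np.round(np.percentile(P[:,2],[2,98]),3),rr)
    if n=="scene": cv2.imwrite("pics/b1.png",cv2.resize(im[150:390,150:450],None,fx=2.6,fy=2.5,interpolation=cv2.INTER_CUBIC))
    else: cv2.imwrite("pics/b2.png",cv2.resize(im[170:330,190:400],None,fx=3.5,fy=3.5,interpolation=cv2.INTER_CUBIC))
E
```

```text
scene up_1 0.75 [337. 200.] 210 [ 0.55  -0.386  0.011] [-0.     0.023] [ 551.9 -395.2   81.4   66.9   88.3]
scene up_1 0.64 [327. 212.] 139 [ 0.537 -0.292  0.012] [0.003 0.022] [ 544.7 -278.5   52.8   43.6    5.7]
scene up_1 0.56 [236. 261.] 336 [0.663 0.027 0.008] [0.    0.022] [669.9  28.7  76.3  44.2 -10. ]
scene down_1 0.8 [208. 295.] 451 [0.652 0.184 0.02 ] [-0.     0.023] [663.4 170.3  76.6  58.5   7.7]
scene down_1 0.73 [183. 315.] 352 [0.656 0.269 0.021] [0.014 0.023] [657.6 266.7  62.   38.2 -47.7]
scene down_1 0.17 [266. 333.] 6528 [0.466 0.21  0.009] [0.005 0.05 ] [480.2 179.6 276.7 165.4 -79.3]
scene jig 0.79 [265. 332.] 6541 [0.466 0.21  0.009] [0.005 0.05 ] [480.2 180.4 275.3 163.8 -79.1]
scene cradle 0.47 [366. 195.] 216 [ 0.483 -0.49   0.007] [-0.001  0.013] [ 483.5 -499.9   90.    66.8   89. ]
scene bush 0.56 [169. 273.] 692 [0.773 0.175 0.043] [0.007 0.052] [782.1 160.3  97.8  50.7 -56.5]
scene screw 0.61 [249. 351.] 185 [0.454 0.298 0.053] [0.038 0.057] [466.9 289.3  51.7  25.6 -33.8]
side up_1 0.86 [314. 301.] 325 [ 0.549 -0.377  0.008] [0.001 0.021] [ 554.5 -381.2   67.4   44.5   -2.3]
side up_1 0.54 [292. 282.] 264 [ 0.548 -0.278  0.008] [0.002 0.02 ] [ 550.8 -283.    61.    42.8    3.7]
side up_1 0.45 [269. 223.] 166 [0.665 0.034 0.01 ] [-0.001  0.02 ] [668.6  25.8  63.   48.2 -13.6]
side down_1 0.72 [244. 206.] 174 [0.656 0.164 0.015] [-0.004  0.021] [667.2 191.   86.8  82.2 -87.3]
side jig 0.51 [225. 221.] 280 [0.546 0.113 0.006] [-0.001  0.49 ] [545.4 134.3 153.8  70.8  87.1]
```

```bash
ls pics
```

```text
a_scene.png
a_side.png
a_wrist.png
b1.png
b2.png
```

View pics/b1.png

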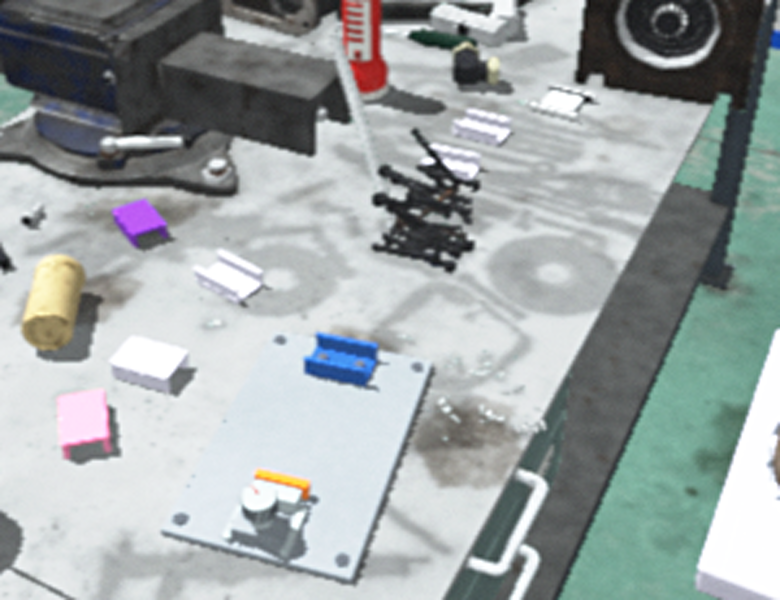

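View pics/b2.png

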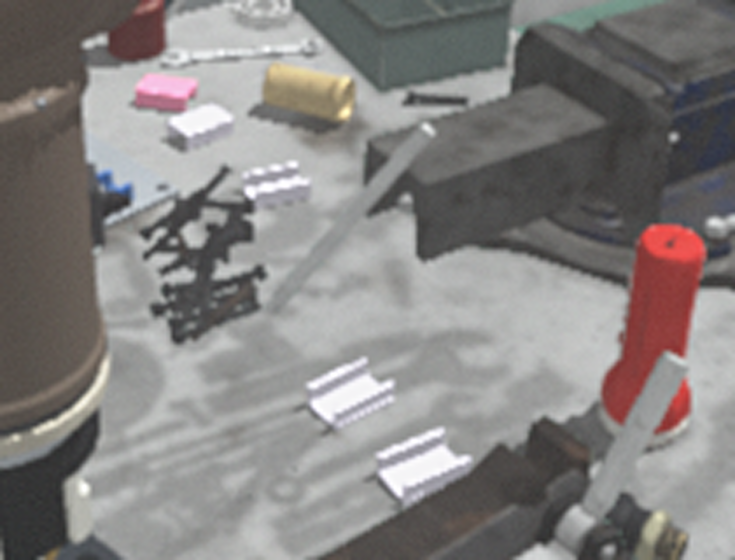

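```bash
python3 - <<'E'
from h import *
res=0.004
H=np.full((int(1.2/res),int(1.6/res)),-0.1)
for n in ["scene","side"]:
    im,d,c=shot(n); W=cloud(d,c).reshape(-1,3); W=W[np.isfinite(W[:,0])]
    W=W[(W[:,2]<0.45)&(W[:,2]>-.05)]
    i=((1.1-W[:,0])/res).astype(int); j=((0.7-W[:,1])/res).astype(int)
    ok=(i>=0)&(i<H.shape[0])&(j>=0)&(j<H.shape[1])
    np.maximum.at(H,(i[ok],j[ok]),W[ok,2])
g=np.clip((H+0.05)/0.35*255,0,255).astype(np.uint8)
im=cv2.applyColorMap(g,cv2.COLORMAP_JET); im[H<-0.09]=0
im=cv2.resize(im,None,fx=1.9,fy=1.9,interpolation=cv2.INTER_NEAREST)
s=1.9/res
for x in np.arange(0,1.1,.1):
    r=int((1.1-x)*s); cv2.line(im,(0,r),(im.shape[1],r),(255,255,255),1); cv2.putText(im,f"{x:.1f}",(0,r),0,.4,(255,255,255),1)
for y in np.arange(-.8,.7,.1):
    r=int((.7-y)*s); cv2.line(im,(r,0),(r,im.shape[0]),(255,255,255),1); cv2.putText(im,f"{y:.1f}",(r,10),0,.4,(255,255,255),1)
cv2.imwrite("pics/top.png",im); print(im.shape)
def reg(x0,x1,y0,y1,z0):
    i=slice(int((1.1-x1)/res),int((1.1-x0)/res)); j=slice(int((.7-y1)/res),int((.7-y0)/res))
    h=H[i,j]; a,b=np.where(h>z0); print(x0,x1,y0,y1,"n",len(a),"max",h.max().round(3), "x",(x1-a.max()*res).round(3),(x1-a.min()*res).round(3),"y",(y1-b.max()*res).round(3),(y1-b.min()*res).round(3))
reg(.4,.75,-.22,.0,.04); reg(.4,.75,-.22,.0,.11)
for y in np.arange(-.24,.02,.02): reg(.4,.8,y,y+.02,.04)
E
```

```text
(570, 760, 3)
0.4 0.75 -0.22 0.0 n 954 max 0.196 x 0.446 0.75 y -0.216 -0.076
0.4 0.75 -0.22 0.0 n 629 max 0.196 x 0.446 0.75 y -0.216 -0.096
0.4 0.8 -0.24 -0.22 n 173 max 0.189 x 0.656 0.8 y -0.236 -0.22
0.4 0.8 -0.22 -0.2 n 186 max 0.196 x 0.628 0.8 y -0.216 -0.2
0.4 0.8 -0.2 -0.18000000000000002 n 166 max 0.177 x 0.6 0.8 y -0.192 -0.18
0.4 0.8 -0.18000000000000002 -0.16000000000000003 n 201 max 0.153 x 0.58 0.8 y -0.176 -0.16
0.4 0.8 -0.16000000000000003 -0.14000000000000004 n 207 max 0.153 x 0.472 0.8 y -0.156 -0.14
0.4 0.8 -0.14000000000000004 -0.12000000000000004 n 210 max 0.156 x 0.452 0.8 y -0.14 -0.12
0.4 0.8 -0.12000000000000005 -0.10000000000000005 n 127 max 0.156 x 0.448 0.56 y -0.116 -0.1
0.4 0.8 -0.10000000000000006 -0.08000000000000006 n 105 max 0.125 x 0.456 0.8 y -0.096 -0.08
0.4 0.8 -0.08000000000000007 -0.06000000000000007 n 10 max 0.109 x 0.496 0.796 y -0.076 -0.072Traceback (most recent call last):
  File "<stdin>", line 23, in <module>
  File "<stdin>", line 21, in reg
    return umr_maximum(a, axis, None, out, keepdims, initial, where)
ValueError: zero-size array to reduction operation maximum which has no identity
```

View pics/top.png

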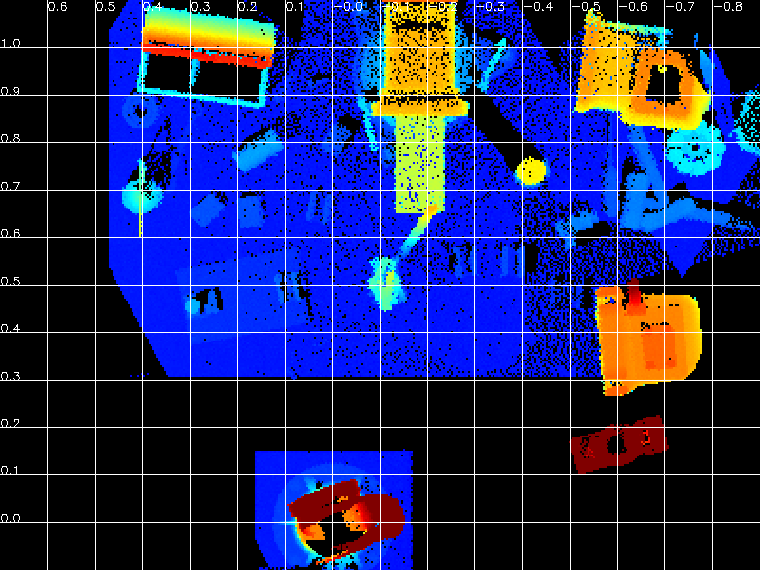

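```bash
cat >> h.py <<'E'
def goto(p,yaw,note=""):
    """print delta in tool units from the current pose to vertical pose p, yaw"""
    s=manip.state(); R0=R.from_euler("xyz",s["orientation"])
    R1=R.from_euler("xyz",[-np.pi/2,0,yaw])
    d=R0.inv().apply(np.asarray(p)-s["tool_pos"])/0.06
    r=np.degrees((R0.inv()*R1).as_rotvec())/5
    print(note,"shift",np.round(d,3),"turn",np.round(r,3))
E
python3 - <<'E'
from h import *
goto([0.165,-0.60,0.40],-1.304)
E
```

```text
shift [-0.045 -2.887  0.016] turn [-0.    -0.001  0.001]
```

Emit:
{"name": "move_arm", "arguments": {
  "motion": [
    [0, -1, 0, 0, 0, 0, 1],
    [0, -2, 0, 0, 0, 0, 1],
    [0, -2.9, 0, 0, 0, 0, 1],
    [0, -2.9, 0, 0, 0, 0, 1]
  ],
  "force": 20
}}

```text
time_s: 1.45
tool_pos: [0.1652, -0.6044, 0.4059]
orientation: [-1.57, -0.009, -1.304]
force: [0.1, -0.4, -2.1]
finger_gap: 1.002
```

```bash
python3 - <<'E'
from h import *
print(manip.state()["tool_pos"])
goto([0.50,-0.38,0.38],0)
goto([0.50,-0.33,0.30],0)
E
```

```text
[ 0.16518497 -0.60444779  0.4059246 ]
 shift [-2.142  0.418  6.368] turn [  0.058 -14.945   0.09 ]
 shift [-2.958  1.744  6.587] turn [  0.058 -14.945   0.09 ]
```

Emit:
{"name": "move_arm", "arguments": {
  "motion": [
    [-0.3, 0.06, 0.9, 0, -2.1, 0, 1],
    [-0.6, 0.12, 1.8, 0, -4.2, 0, 1],
    [-0.9, 0.18, 2.7, 0, -6.3, 0, 1],
    [-1.2, 0.24, 3.6, 0, -8.4, 0, 1],
    [-1.5, 0.3, 4.5, 0, -10.5, 0, 1],
    [-1.8, 0.36, 5.4, 0, -12.6, 0, 1],
    [-2.14, 0.42, 6.37, 0, -14.9, 0.09, 1],
    [-2.14, 0.42, 6.37, 0, -14.9, 0.09, 1]
  ]
}}

```text
time_s: 2.45
tool_pos: [0.5041, -0.3748, 0.3781]
orientation: [-1.57, 0.003, 0.008]
force: [-0.4, 0.2, -0.4]
finger_gap: 1.001
```

```bash
cat >> h.py <<'E'
def look(name,thing,file=None,zr=(-.01,.04)):
    im,d,c=shot(name); W=cloud(d,c)
    if file: cv2.imwrite("pics/"+file,im)
    if thing:
        for t in thing.split(","):
          for r in manip.trace(name,t):
            m=r["pixels"]; P=W[m]; P=P[np.isfinite(P[:,0])]
            if len(P)<20: continue
            Q=P[(P[:,2]>zr[0])&(P[:,2]<zr[1])]
            top=Q[Q[:,2]>np.percentile(Q[:,2],98)-0.005]
            print(t,round(r["confidence"],2),np.round(r["at"]),m.sum(),"z",np.round(np.percentile(P[:,2],[2,50,98]),4),"rect",rect(Q[:,:2]),"top",rect(top[:,:2]))
    return im,d,c,W
E
python3 - <<'E'
from h import *
print(manip.state()["tool_pos"],manip.state()["q"].round(2))
look("wrist","up_1,cradle","c1.png")
E
```

```text
[ 0.50413319 -0.37477356  0.378071  ] [ 0.77  0.4  -0.34  1.28  0.13  1.49  0.45]
up_1 0.96 [305. 172.] 894 z [0.0021 0.0047 0.0204] rect [ 5.509e+02 -3.812e+02  6.090e+01  4.410e+01  1.000e-01] top [ 549.9 -379.5   58.    39.8   -1.6]
up_1 0.91 [307. 108.] 1034 z [0.0022 0.0045 0.0203] rect [ 549.9 -279.8   59.9   39.7    4.3] top [ 549.2 -280.    57.4   39.4    2.7]
```

View pics/c1.png

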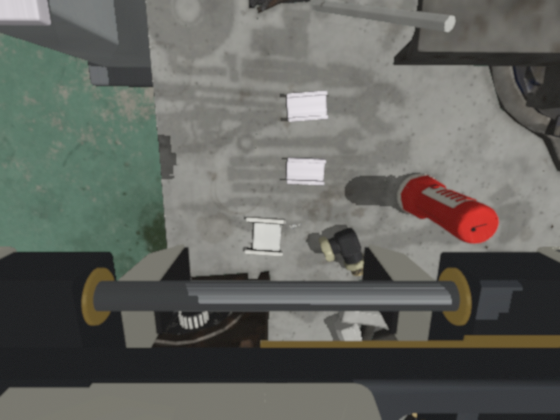

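```bash
python3 - <<'E'
from h import *
goto([0.549,-0.27,0.10],0.06)
goto([0.549,-0.27,0.005],0.06)
E
```

```text
shift [0.836 4.642 1.869] turn [ 0.041 -0.754 -0.05 ]
 shift [0.843 6.226 1.874] turn [ 0.041 -0.754 -0.05 ]
```

Emit:
{"name": "move_arm", "arguments": {
  "motion": [
    [0.3, 0.9, 0.6, 0, 0, 0, 1],
    [0.6, 1.8, 1.2, 0, 0, 0, 1],
    [0.83, 2.7, 1.8, 0, -0.7, 0, 1],
    [0.84, 3.6, 1.87, 0.04, -0.75, -0.05, 1],
    [0.84, 4.4, 1.87, 0.04, -0.75, -0.05, 1],
    [0.84, 4.64, 1.87, 0.04, -0.75, -0.05, 1],
    [0.84, 4.64, 1.87, 0.04, -0.75, -0.05, 1]
  ]
}}

```text
time_s: 3.48
tool_pos: [0.5487, -0.2712, 0.1005]
orientation: [-1.571, 0.001, 0.057]
force: [1.3, 0.7, 0.3]
finger_gap: 1.0
```

```bash
python3 - <<'E'
from h import *
s=manip.state();print(s["tool_pos"],s["orientation"],s["force"])
look("wrist","up_1","c2.png")
goto([0.549,-0.27,0.005],0.06)
E
```

```text
[ 0.54872971 -0.27124675  0.10048737] [-1.57128735e+00  6.29286939e-04  5.73677859e-02] [1.26009829 0.70112106 0.25981653]
up_1 0.8 [271. 326.] 2126 z [0.0028 0.0049 0.0198] rect [ 5.519e+02 -3.801e+02  6.540e+01  4.430e+01 -4.000e-01] top [ 551.2 -361.3   59.7    6.4   -2.1]
up_1 0.58 [275. 229.] 4092 z [0.     0.0047 0.0198] rect [ 549.4 -283.1   64.    48.9    5.7] top [ 549.6 -279.2   59.5   40.4    4.6]
 shift [-0.026  1.623  0.023] turn [ 0.021 -0.021  0.032]
```

View pics/c2.png

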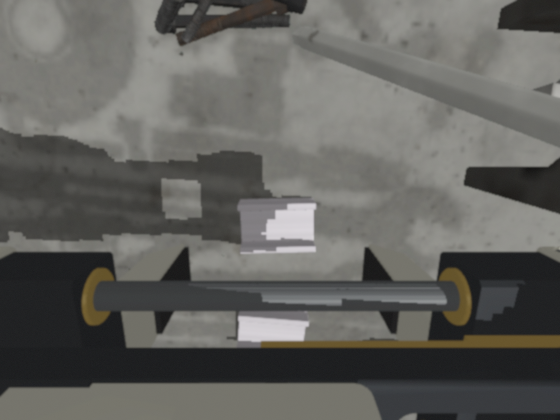

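Emit:
{"name": "move_arm", "arguments": {
  "motion": [
    [0, 0.8, 0.02, 0, -0.15, 0, 1],
    [-0.02, 1.5, 0.03, 0, -0.2, 0, 1],
    [-0.02, 1.62, 0.03, 0, -0.2, 0, 1],
    [-0.02, 1.62, 0.03, 0, -0.2, 0, 0.5],
    [-0.02, 1.62, 0.03, 0, -0.2, 0, 0.5],
    [-0.02, 1.62, 0.03, 0, -0.2, 0, 0.5],
    [-0.02, 1.62, 0.03, 0, -0.2, 0, 0.5],
    [-0.02, 1.62, 0.03, 0, -0.2, 0, 0.5]
  ],
  "force": 30
}}

```text
time_s: 4.58
tool_pos: [0.55, -0.2699, 0.0062]
orientation: [-1.573, -0.004, 0.076]
force: [-1.4, 0.6, 6.4]
finger_gap: 0.639
```

Emit:
{"name": "move_arm", "arguments": {
  "motion": [
    [0, -0.8, 0, 0, 0, 0, 0.5],
    [0, -1.7, 0, 0, 0, 0, 0.5],
    [0, -2.6, 0, 0, 0, 0, 0.5],
    [0, -3.5, 0, 0, 0, 0, 0.5],
    [0, -4.4, 0, 0, 0, 0, 0.5],
    [0, -5, 0, 0, 0, 0, 0.5],
    [0, -5, 0, 0, 0, 0, 0.5]
  ],
  "force": 30
}}

```text
time_s: 5.45
tool_pos: [0.55, -0.2693, 0.3096]
orientation: [-1.576, -0.009, 0.076]
force: [0.8, 0.0, -1.3]
finger_gap: 0.639
```

```bash
python3 - <<'E'
from h import *
s=manip.state();print(s["tool_pos"],s["orientation"],s["force"],s["finger_gap"])
goto([0.50,0.08,0.29],0.19)
look("wrist",None,"c3.png")
E
```

```text
[ 0.55001872 -0.26931587  0.30957603] [-1.57613112 -0.00918559  0.07562406] [ 0.7996184   0.02520061 -1.26397819] 0.6390460167528461
 shift [-0.394  0.291  5.87 ] turn [ 0.067 -1.311  0.102]
```

View pics/c3.png

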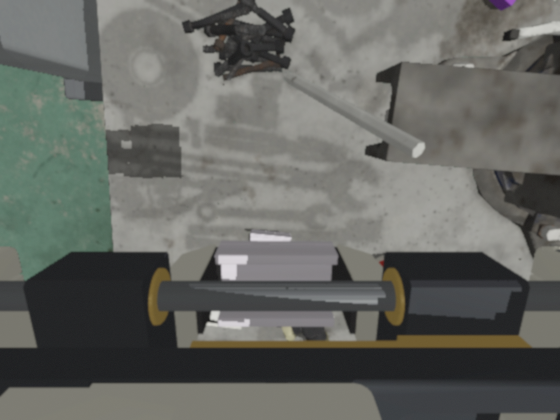

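Emit:
{"name": "move_arm", "arguments": {
  "motion": [
    [0, 0, 0.9, 0, 0, 0, 0.5],
    [-0.05, 0, 1.8, 0, 0, 0, 0.5],
    [-0.1, 0.05, 2.7, 0, -0.3, 0, 0.5],
    [-0.2, 0.1, 3.6, 0, -0.6, 0, 0.5],
    [-0.3, 0.2, 4.5, 0, -0.9, 0, 0.5],
    [-0.35, 0.25, 5.4, 0, -1.2, 0, 0.5],
    [-0.39, 0.29, 5.87, 0.07, -1.3, 0.1, 0.5],
    [-0.39, 0.29, 5.87, 0.07, -1.3, 0.1, 0.5]
  ]
}}

```text
time_s: 6.5
tool_pos: [0.4978, 0.0825, 0.2868]
orientation: [-1.568, 0.006, 0.194]
force: [0.4, -0.1, -0.4]
finger_gap: 0.639
```

```bash
python3 - <<'E'
from h import *
s=manip.state();print(s["tool_pos"],s["orientation"],s["force"],s["finger_gap"])
im,d,c,W=look("wrist","jig,down_1,pad,screw,stop_face","c4.png",zr=(-.01,.06))
np.savez("c4.npz",im=im,d=d,W=W,pose=c["pose"])
E
```

```text
[0.49778304 0.08246542 0.28684649] [-1.56768519  0.00553235  0.19367791] [ 0.38252827 -0.12770254 -0.35274591] 0.6389388660697737
jig 0.96 [278.  94.] 24080 z [0.0053 0.0072 0.0244] rect [479.7 176.6 234.3 161.3 -79.4] top [480.  180.4 216.4  59.1 -79.6]
down_1 0.88 [414. 132.] 1581 z [0.014  0.0191 0.0208] rect [660.2 176.2  70.4  41.7   5.3] top [656.  175.5  61.1  39.9   6.6]
down_1 0.85 [436.  57.] 2097 z [0.0025 0.0188 0.0208] rect [659.7 265.1  59.2  41.2 -47.5] top [659.7 265.1  59.3  41.1 -47.2]
pad 0.91 [277.  37.] 383 z [0.0109 0.023  0.0249] rect [466.4 247.8  46.    7.9  11.3] top [466.4 247.8  46.    7.9  11. ]
stop_face 0.66 [276.  92.] 24240 z [0.0052 0.0072 0.0244] rect [480.2 175.1 236.7 165.  -79.1] top [480.  180.4 216.4  59.1 -79.6]
```

View pics/c4.png

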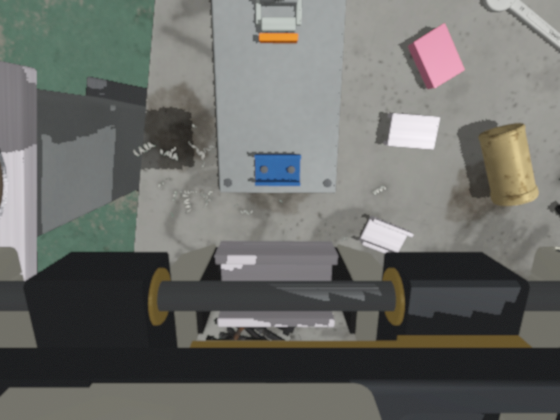

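```bash
python3 - <<'E'
from h import *
z=np.load("c4.npz"); im,W=z["im"],z["W"]
hsv=cv2.cvtColor(im,cv2.COLOR_BGR2HSV)
v,u=np.mgrid[0:420,0:560]
blue=(hsv[...,0]>100)&(hsv[...,0]<125)&(hsv[...,1]>150)&(v>140)&(v<195)&(u>240)&(u<310)
P=W[blue]; t=P[P[:,2]>.022]
print("blue all",blue.sum(),rect(P[:,:2]),"top",rect(t[:,:2]),np.percentile(t[:,2],50))
# legs separately
orange=(hsv[...,0]>8)&(hsv[...,0]<22)&(hsv[...,1]>180)&(v<60)&(u>240)&(u<310)
P=W[orange]; print("orange",orange.sum(),rect(P[:,:2]),np.percentile(P[:,2],[5,50,95]))
# plate
m=(v<200)&(u>200)&(u<350)&(W[...,2]>.0045)&(W[...,2]<.011)
m=cv2.morphologyEx(m.astype(np.uint8),cv2.MORPH_OPEN,np.ones((5,5)))
n,l,st,_=cv2.connectedComponentsWithStats(m); k=1+np.argmax(st[1:,4]); 
P=W[l==k]; print("plate",rect(P[:,:2]), np.nanmedian(P[:,2]))
pe=[]
for r in range(20,180,4):
    cc=np.where(l[r]==k)[0]; pe.append((W[r,cc[0]][:2],W[r,cc[-1]][:2]))
for i in (0,1):
    q=np.array([p[i] for p in pe]); vx,vy,x0,y0=cv2.fitLine(q.astype(np.float32),cv2.DIST_HUBER,0,.01,.001).ravel()
    print("edge",np.degrees(np.arctan2(vy,vx)),x0,y0)
bot=[]
for cc in range(235,325,4):
    rr=np.where(l[:,cc]==k)[0]; bot.append(W[rr[-1],cc][:2])
vx,vy,x0,y0=cv2.fitLine(np.array(bot,np.float32),cv2.DIST_HUBER,0,.01,.001).ravel(); print("bottom",np.degrees(np.arctan2(vy,vx)),x0,y0)
E
```

```text
blue all 1159 [494.6  95.1  56.6  37.5  11. ] top [494.7  95.1  56.3  37.5  11. ] 0.026906365191948167
orange 290 [465.6 248.4  42.4   7.   13.1] [nan nan nan]
plate [480.1 176.7 233.5 160.1 -79.1] 0.0070822770150402725
edge -79.1402 0.39760798 0.18712084
edge -79.164566 0.55751455 0.19198203
bottom 11.205042 0.5112781 0.064386085
```

```bash
cat >> h.py <<'E'
def held(W,s,box=(-.036,.036,-.035,.035,-.02,.05)):
    """points in tool frame of what is held; tool frame x,z horizontal; y down. reports"""
    R0=R.from_euler("xyz",s["orientation"])
    T=R0.inv().apply((W.reshape(-1,3)-s["tool_pos"])); T=T[np.isfinite(T[:,0])]
    m=(T[:,0]>-.033)&(T[:,0]<.033)&(np.abs(T[:,2])<.035)&(T[:,1]>-.03)&(T[:,1]<.02)
    return T[m]
JY=np.radians(11.0); JE=np.array([np.cos(JY),np.sin(JY)]); JN=np.array([-np.sin(JY),np.cos(JY)])
J0=0.5045*JE+0.0938*JN
def jig2w(x,y): return J0+x*JE+y*JN
def w2jig(p): d=np.asarray(p)[:2]-J0; return d@JE,d@JN
E
python3 - <<'E'
from h import *
s=manip.state(); z=np.load("c4.npz"); T=held(z["W"],s)
print(len(T),np.percentile(T,[1,10,50,90,99],axis=0).round(4))
h=np.histogram(T[:,1],bins=12); print(h)
h=np.histogram(T[:,2],bins=20); print(h)
print(J0,jig2w(0,-.015))
yaw=0.192
for off in (.0098,):
    for y in (-.053,):
        p=jig2w(0,y+off); goto([*p,0.07],yaw); goto([*p,0.015],yaw)
E
```

```text
7144 [[-0.0324 -0.0276 -0.0251]
 [-0.0276 -0.0123 -0.0219]
 [-0.0007 -0.0075  0.0025]
 [ 0.0267  0.0039  0.0142]
 [ 0.0316  0.0065  0.0147]]
(array([  99,   97,   93,  105,  112, 2219,  927,  654,  375,  437, 1904,
        122]), array([-0.02999888, -0.02673951, -0.02348013, -0.02022076, -0.01696139,
       -0.01370202, -0.01044265, -0.00718328, -0.0039239 , -0.00066453,
        0.00259484,  0.00585421,  0.00911358]))
(array([ 231,  408, 1078,    8,    0,    0,    0,    0,    0,  286,  378,
        394,  424,  382,   58,   53,   65,  444,  738, 2197]), array([-0.02633254, -0.02425849, -0.02218444, -0.02011039, -0.01803634,
       -0.01596229, -0.01388824, -0.0118142 , -0.00974015, -0.0076661 ,
       -0.00559205, -0.003518  , -0.00144395,  0.0006301 ,  0.00270415,
        0.0047782 ,  0.00685224,  0.00892629,  0.01100034,  0.01307439,
        0.01514844]))
[0.47733303 0.18833977] [0.48019517 0.17361536]
 shift [-0.005  3.635  1.133] turn [-0.021 -0.058 -0.039]
 shift [-2.000e-03  4.552e+00  1.132e+00] turn [-0.021 -0.058 -0.039]
```

```bash
python3 - <<'E'
from h import *
s=manip.state(); print(s["tool_pos"],s["orientation"],np.abs(s["dq"]).max())
im,d,c=shot("wrist"); W=cloud(d,c); T=held(W,s)
print(np.percentile(T[:,2],[1,99]).round(4))
R0=R.from_euler("xyz",s["orientation"]); print(R0.inv().apply(c["pose"][:3,3]-s["tool_pos"]))
v,u=np.mgrid[0:420,0:560]
Z=R0.inv().apply((W.reshape(-1,3)-s["tool_pos"])).reshape(420,560,3)
for r in range(235,345,6): print(r,Z[r,300].round(4),Z[r,260].round(4))
cv2.imwrite("pics/c5.png",cv2.resize(im[220:350,150:420],None,fx=2.9,fy=2.9))
E
```

```text
[0.49933983 0.07893141 0.28798113] [-1.56898312  0.00343236  0.18698175] 0.005360452093156933
[-0.0289  0.0108]
[-0.00032475 -0.15693531  0.07227285]
235 [ 0.0345  0.2888 -0.0872] [-0.0238  0.2882 -0.0869]
241 [ 0.0348  0.2896 -0.0968] [-0.009   0.0062  0.0105]
247 [ 0.0119 -0.0027  0.0106] [-0.0086 -0.0014  0.0101]
253 [ 0.0114 -0.0091  0.01  ] [-0.0081 -0.0111  0.0109]
259 [ 0.0113 -0.0118  0.008 ] [-0.0081 -0.0122  0.0082]
265 [ 0.0125  0.0022 -0.0017] [-0.0089  0.0018 -0.0015]
271 [ 0.0125  0.0023 -0.0052] [-0.009   0.0026 -0.0053]
277 [ 0.0126  0.0018 -0.0085] [-0.0091  0.0026 -0.0089]
283 [ 0.006  -0.0796  0.0311] [-0.0047 -0.0783  0.0305]
289 [ 0.0059 -0.0807  0.03  ] [-0.0046 -0.0799  0.0296]
295 [ 0.0058 -0.0829  0.0295] [-0.0045 -0.0822  0.0292]
301 [ 0.0058 -0.0825  0.0276] [-0.0045 -0.0826  0.0276]
307 [ 0.0059 -0.0829  0.026 ] [-0.0045 -0.0823  0.0257]
313 [ 0.0123 -0.0062 -0.0254] [-0.0088 -0.0073 -0.0247]
319 [ 0.0119 -0.0119 -0.0252] [-0.0086 -0.0127 -0.0247]
325 [ 0.0119 -0.0126 -0.0283] [-0.0086 -0.0121 -0.0286]
331 [ 0.0377  0.2886 -0.2491] [-0.0261  0.289  -0.2494]
337 [ 0.0351  0.2552 -0.2354] [-0.0213  0.2039 -0.197 ]
343 [ 0.0053 -0.0913  0.0216] [-0.0042 -0.0902  0.0208]
```

View pics/c5.png

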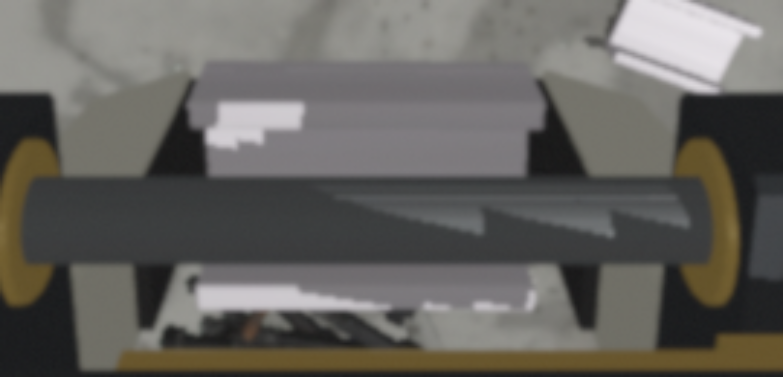

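```bash
cat >> h.py <<'E'
def fitj(im,W,band=None):
    hsv=cv2.cvtColor(im,cv2.COLOR_BGR2HSV); Z=W[...,2]
    for nm,lo,hi,s0 in (("blue",100,125,150),("orange",8,22,180)):
        m=(hsv[...,0]>lo)&(hsv[...,0]<hi)&(hsv[...,1]>s0)&(Z>.005)&(Z<.035)&(W[...,0]>.35)&(W[...,0]<.6)&(W[...,1]>0)&(W[...,1]<.32)
        P=W[m]
        if len(P)<50: continue
        r=rect(P[P[:,2]>np.percentile(P[:,2],95)-.006][:,:2]); print(nm,len(P),r,"n,e:",np.round([r[:2]@JN,r[:2]@JE],1),"z95",np.percentile(P[:,2],95).round(4))
E
python3 - <<'E'
from h import *
im,d,c=shot("wrist"); W=cloud(d,c); fitj(im,W)
z=np.load("c4.npz"); fitj(z["im"],z["W"])
im,d,c=shot("scene"); W=cloud(d,c); fitj(im,W)
E
```

```text
blue 1142 [494.7  95.1  55.8  37.5  10.8] n,e: [ -1.  503.8] z95 0.0276
orange 302 [465.  247.9  42.5   8.3  10.7] n,e: [154.6 503.8] z95 0.0248
blue 1156 [494.7  95.1  56.3  37.5  11. ] n,e: [ -1.  503.8] z95 0.0277
orange 289 [465.8 247.7  42.2   7.9  11. ] n,e: [154.3 504.5] z95 0.0247
blue 366 [494.   96.4  56.5  40.8  11.1] n,e: [4.000e-01 5.033e+02] z95 0.0291
```

```bash
sed -i 's/^J0=.*/J0=0.504*JE+0.0940*JN/' h.py; python3 - <<'E'
from h import *
p=jig2w(0,-.053+.0095); goto([*p,0.05],.192)
E
```

```text
shift [-0.016  3.974  1.121] turn [-0.023 -0.048 -0.033]
```

Emit:
{"name": "move_arm", "arguments": {
  "motion": [
    [0, 0.6, 0.6, 0, 0, 0, 0.5],
    [-0.02, 1.4, 1.1, 0, -0.05, 0, 0.5],
    [-0.02, 2.3, 1.12, 0, -0.05, 0, 0.5],
    [-0.02, 3.2, 1.12, 0, -0.05, 0, 0.5],
    [-0.02, 3.97, 1.12, -0.02, -0.05, -0.03, 0.5],
    [-0.02, 3.97, 1.12, -0.02, -0.05, -0.03, 0.5],
    [-0.02, 3.97, 1.12, -0.02, -0.05, -0.03, 0.5]
  ]
}}

```text
time_s: 7.82
tool_pos: [0.4858, 0.1462, 0.0517]
orientation: [-1.57, -0.001, 0.192]
force: [0.0, 0.0, -0.4]
finger_gap: 0.639
```

```bash
python3 - <<'E'
from h import *
s=manip.state(); print(s["tool_pos"],s["orientation"],np.abs(s["dq"]).max(),s["finger_gap"])
im,d,c=shot("wrist"); W=cloud(d,c); cv2.imwrite("pics/d1.png",im)
T=held(W,s); print(np.percentile(T[:,2],[1,99]).round(4))
p=jig2w(0,-.053+.0095); goto([*p,0.014],.192)
E
```

```text
[0.48584919 0.14617125 0.05172705] [-1.57013452e+00 -1.33390767e-03  1.92056038e-01] 0.020941372698069134 0.6392894338304611
[-0.0289  0.0108]
 shift [-0.023  0.637 -0.005] turn [-0.008 -0.001  0.031]
```

View pics/d1.png

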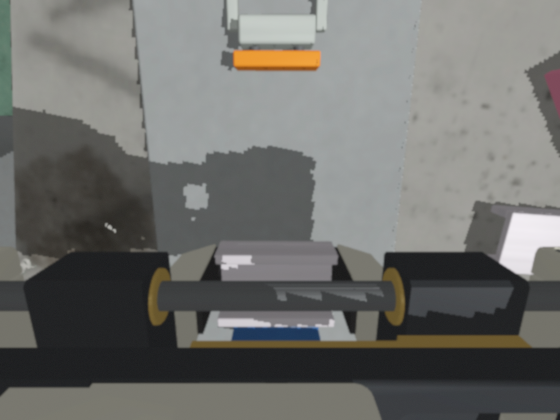

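Emit:
{"name": "move_arm", "arguments": {
  "motion": [
    [-0.02, 0.4, 0, 0, 0, 0, 0.5],
    [-0.02, 0.63, 0, 0, 0, 0, 0.5],
    [-0.02, 0.63, 0, 0, 0, 0, 0.5],
    [-0.02, 0.63, 0, 0, 0, 0, 0.5]
  ]
}}

```text
time_s: 8.38
tool_pos: [0.4856, 0.1462, 0.0151]
orientation: [-1.57, -0.003, 0.192]
force: [-0.3, -0.7, -1.0]
finger_gap: 0.637
```

```bash
python3 - <<'E'
from h import *
s=manip.state(); print(s["tool_pos"],s["force"],s["wrist_torque"])
E
```

```text
[0.48556587 0.14623545 0.0150976 ] [-0.2745451  -0.74844796 -0.9747896 ] [ 0.0262712  -0.1376023  -0.01240068]
```

Emit:
{"name": "move_arm", "arguments": {
  "motion": [
    [0, 0.03, 0, 0, 0, 0, 0.5],
    [0, 0.03, 0, 0, 0, 0, 0.5],
    [0, 0.03, 0, 0, 0, 0, 0.85],
    [0, 0.03, 0, 0, 0, 0, 0.85],
    [0, 0.03, 0, 0, 0, 0, 0.85],
    [0, -0.7, 0, 0, 0, 0, 0.85],
    [0, -1.5, 0, 0, 0, 0, 1],
    [0, -2.3, 0, 0, 0, 0, 1]
  ]
}}

```text
time_s: 9.38
tool_pos: [0.4848, 0.1459, 0.1545]
orientation: [-1.57, -0.003, 0.192]
force: [0.6, -1.4, 0.3]
finger_gap: 0.983
```

```bash
python3 - <<'E'
from h import *
s=manip.state(); print(s["tool_pos"],s["orientation"])
goto([0.48,0.08,0.30],0.1)
goto([0.54,-0.36,0.30],0.0)
look("wrist","up_1","d2.png")
E
```

```text
[0.48479304 0.14594194 0.154455  ] [-1.56989658 -0.00281012  0.19203589]
 shift [-0.281 -2.428 -1.061] turn [-0.012  1.055  0.032]
 shift [-0.699 -2.435 -8.451] turn [-0.013  2.201  0.031]
up_1 0.96 [276. 214.] 2917 z [0.0107 0.0127 0.0279] rect [487.5 135.2  62.   44.1  10. ] top [487.5 136.9  59.7  40.5  10.9]
up_1 0.49 [390. 336.] 90 z [-0.001   0.006   0.1992] rect [635.3  15.8  11.   10.4 -29.4] top [635.9  18.3   8.9   4.2  15.7]
```

View pics/d2.png

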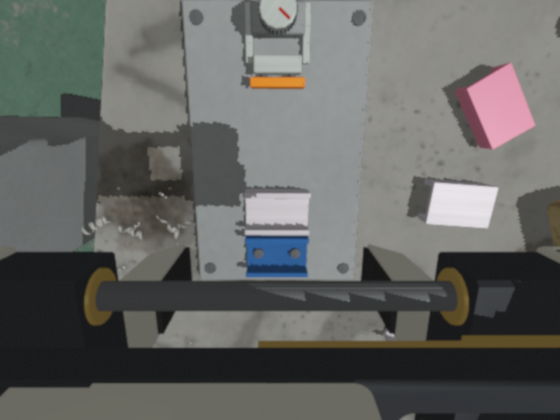

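```bash
python3 - <<'E'
from h import *
goto([0.668,0.030,0.13],-0.2)
E
```

```text
shift [ 2.571  0.488 -2.497] turn [-0.045  4.49   0.124]
```

Emit:
{"name": "move_arm", "arguments": {
  "motion": [
    [0.6, 0.1, -0.6, 0, 1.1, 0, 1],
    [1.2, 0.2, -1.2, 0, 2.2, 0, 1],
    [1.8, 0.3, -1.8, 0, 3.3, 0, 1],
    [2.4, 0.4, -2.4, 0, 4.4, 0, 1],
    [2.57, 0.49, -2.5, -0.04, 4.5, 0.12, 1],
    [2.57, 0.49, -2.5, -0.04, 4.5, 0.12, 1],
    [2.57, 0.49, -2.5, -0.04, 4.5, 0.12, 1],
    [2.57, 0.49, -2.5, -0.04, 4.5, 0.12, 1]
  ]
}}

```text
time_s: 10.48
tool_pos: [0.6672, 0.031, 0.1304]
orientation: [-1.57, -0.0, -0.199]
force: [-0.5, -0.2, -0.8]
finger_gap: 1.002
```

```bash
python3 - <<'E'
from h import *
s=manip.state(); print(s["tool_pos"],s["orientation"],np.abs(s["dq"]).max())
look("wrist","up_1","d3.png")
E
```

```text
[0.66718061 0.03097102 0.13036992] [-1.56994118e+00 -2.94966242e-04 -1.98858943e-01] 0.006972296365269904
up_1 0.79 [ 35. 125.] 4265 z [0.0098 0.0126 0.0279] rect [481.3 137.2  73.9  50.7  10.8] top [488.  134.9  60.9  43.9  10.4]
up_1 0.6 [276. 212.] 3219 z [0.0027 0.0046 0.02  ] rect [664.7  25.2  60.8  47.  -10.4] top [664.6  28.5  58.6  40.3 -10.2]
```

View pics/d3.png

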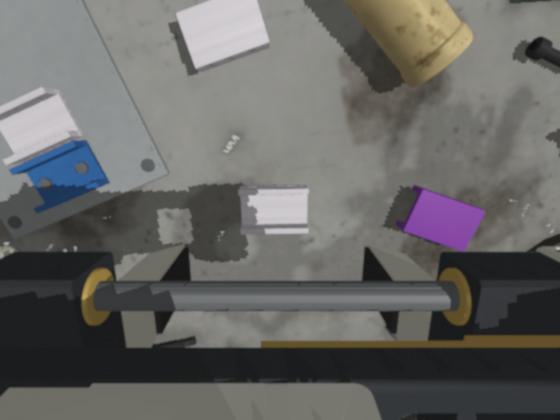

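```bash
python3 - <<'E'
from h import *
goto([0.6663,0.0377,0.0055],-0.18)
E
```

```text
shift [-0.046  2.082  0.113] turn [-0.007 -0.225  0.008]
```

Emit:
{"name": "move_arm", "arguments": {
  "motion": [
    [-0.03, 0.9, 0.11, 0, -0.22, 0, 1],
    [-0.04, 1.8, 0.11, 0, -0.22, 0, 1],
    [-0.04, 2.07, 0.11, 0, -0.22, 0, 1],
    [-0.04, 2.08, 0.11, 0, -0.22, 0, 1],
    [-0.04, 2.08, 0.11, 0, -0.22, 0, 0.5],
    [-0.04, 2.08, 0.11, 0, -0.22, 0, 0.5],
    [-0.04, 2.08, 0.11, 0, -0.22, 0, 0.5],
    [-0.04, 2.08, 0.11, 0, -0.22, 0, 0.5]
  ],
  "force": 30
}}

```text
time_s: 11.58
tool_pos: [0.667, 0.0374, 0.0063]
orientation: [-1.57, -0.002, -0.181]
force: [-1.1, -0.5, 4.9]
finger_gap: 0.637
```

Emit:
{"name": "move_arm", "arguments": {
  "motion": [
    [0, 0, 0, 0, 0, 0, 0.5],
    [0, -0.8, 0, 0, 0, 0, 0.5],
    [0, -1.7, 0, 0, 0, 0, 0.5],
    [0, -2, 0, 0, 0, 0, 0.5],
    [0, -2, 0, 0, 0, 0, 0.5]
  ]
}}

```text
time_s: 12.2
tool_pos: [0.6674, 0.0374, 0.1274]
orientation: [-1.569, -0.004, -0.181]
force: [-0.2, -1.4, -1.4]
finger_gap: 0.637
```

```bash
python3 - <<'E'
from h import *
s=manip.state(); print(s["tool_pos"],s["orientation"])
im,d,c=shot("wrist"); T=held(cloud(d,c),s); print(np.percentile(T[:,2],[1,99]).round(4),np.percentile(T[:,1],[1,99]).round(4))
p=jig2w(0,-.010+.0095); goto([*p,0.10],.192); goto([*p,.05],.192)
E
```

```text
[0.66741313 0.03741089 0.12735112] [-1.56949667 -0.00383514 -0.18072107]
[-0.0285  0.0112] [-0.0277  0.0057]
 shift [-3.56   0.423  1.906] turn [-2.000e-03 -4.271e+00  1.500e-02]
 shift [-3.561  1.257  1.905] turn [-2.000e-03 -4.271e+00  1.500e-02]
```

Emit:
{"name": "move_arm", "arguments": {
  "motion": [
    [-0.7, 0, 0.4, 0, -0.9, 0, 0.5],
    [-1.4, 0, 0.8, 0, -1.8, 0, 0.5],
    [-2.1, 0.1, 1.2, 0, -2.7, 0, 0.5],
    [-2.8, 0.2, 1.6, 0, -3.6, 0, 0.5],
    [-3.5, 0.4, 1.89, 0, -4.27, 0, 0.5],
    [-3.56, 1, 1.89, 0, -4.27, 0, 0.5],
    [-3.56, 1.26, 1.89, 0, -4.27, 0, 0.5],
    [-3.56, 1.26, 1.89, 0, -4.27, 0, 0.5]
  ]
}}

```text
time_s: 13.25
tool_pos: [0.476, 0.186, 0.0481]
orientation: [-1.572, 0.002, 0.191]
force: [-0.5, 0.3, -0.4]
finger_gap: 0.64
```

Emit:
{"name": "move_arm", "arguments": {
  "motion": [
    [0, 0, 0, 0, 0, 0, 0.5]
  ]
}}

```text
time_s: 13.38
tool_pos: [0.4768, 0.1859, 0.0485]
orientation: [-1.571, 0.002, 0.19]
force: [-0.0, 0.7, 0.5]
finger_gap: 0.638
```

```bash
python3 - <<'E'
from h import *
s=manip.state(); print(s["tool_pos"],s["orientation"],np.abs(s["dq"]).max())
im,d,c=shot("wrist"); T=held(cloud(d,c),s); print(np.percentile(T[:,2],[1,99]).round(4)); cv2.imwrite("pics/d4.png",im)
p=jig2w(0,-.010+.0087); goto([*p,0.0142],.192)
E
```

```text
[0.47677018 0.18593861 0.0484599 ] [-1.57144174  0.00198656  0.19021234] 0.012360071491779357
[-0.0286  0.0113]
 shift [0.01  0.571 0.022] turn [ 0.009 -0.022 -0.022]
```

View pics/d4.png

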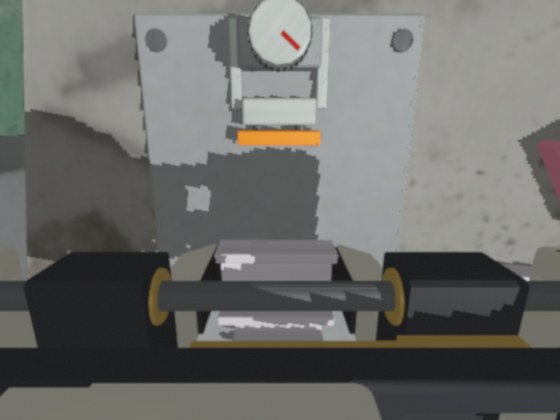

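Emit:
{"name": "move_arm", "arguments": {
  "motion": [
    [0.01, 0.4, 0.02, 0, 0, 0, 0.5],
    [0.01, 0.59, 0.02, 0, 0, 0, 0.5],
    [0.01, 0.59, 0.02, 0, 0, 0, 0.5],
    [0.01, 0.6, 0.02, 0, 0, 0, 0.5],
    [0.01, 0.6, 0.02, 0, 0, 0, 0.5]
  ]
}}

```text
time_s: 14.05
tool_pos: [0.4774, 0.187, 0.0128]
orientation: [-1.572, 0.001, 0.19]
force: [0.7, -0.8, 0.7]
finger_gap: 0.644
```

Emit:
{"name": "move_arm", "arguments": {
  "motion": [
    [0, 0, 0, 0, 0, 0, 0.85],
    [0, 0, 0, 0, 0, 0, 0.85],
    [0, 0, 0, 0, 0, 0, 0.85],
    [0, -0.7, 0, 0, 0, 0, 0.85],
    [0, -1.5, 0, 0, 0, 0, 1],
    [0, -2.4, 0, 0, 0, 0, 1],
    [0, -2.4, 0, 0, 0, 0, 1]
  ]
}}

```text
time_s: 14.92
tool_pos: [0.4797, 0.1886, 0.1608]
orientation: [-1.57, -0.006, 0.19]
force: [0.2, -0.7, -1.1]
finger_gap: 1.002
```

```bash
python3 - <<'E'
from h import *
s=manip.state(); print(s["tool_pos"],s["orientation"])
look("wrist","up_1","d5.png")
E
```

```text
[0.47968609 0.18863648 0.16076507] [-1.57014066 -0.00581882  0.18965738]
up_1 0.96 [272. 259.] 2362 z [0.0107 0.0128 0.0279] rect [487.8 136.9  60.9  40.7  10.8] top [487.5 136.9  58.5  40.7  10.8]
up_1 0.78 [276. 213.] 2717 z [0.0102 0.0126 0.0279] rect [480.  178.5  61.   40.1   9.9] top [479.2 178.3  58.9  39.7  10.5]
up_1 0.63 [271. 146.] 31696 z [0.0056 0.0072 0.0528] rect [474.3 208.2 220.2 164.5 -79.3] top [474.8 208.9 200.5  59.3 -79.8]
```

View pics/d5.png

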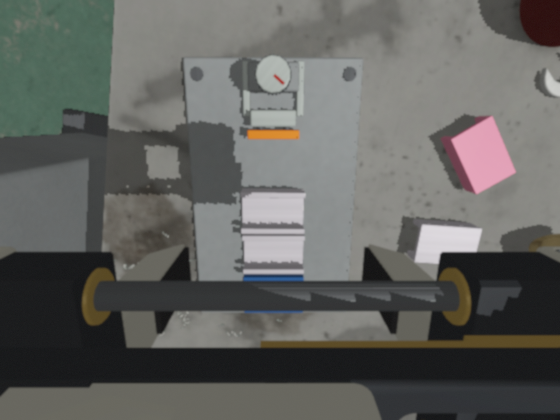

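```bash
python3 - <<'E'
from h import *
goto([0.485,0.1,0.29],.1); goto([0.51,-0.15,0.30],.0)
E
```

```text
shift [-0.154 -2.215 -1.449] turn [ 0.012  1.026 -0.004]
 shift [-0.53  -2.377 -5.619] turn [ 0.012  2.172 -0.003]
```

Emit:
{"name": "move_arm", "arguments": {
  "motion": [
    [0, -0.7, -0.4, 0, 0.3, 0, 1],
    [-0.1, -1.4, -0.8, 0, 0.6, 0, 1],
    [-0.2, -2.2, -1.4, 0, 1, 0, 1],
    [-0.25, -2.3, -2.3, 0, 1.3, 0, 1],
    [-0.3, -2.4, -3.2, 0, 1.6, 0, 1],
    [-0.4, -2.4, -4.1, 0, 1.9, 0, 1],
    [-0.5, -2.4, -5, 0, 2.1, 0, 1],
    [-0.53, -2.4, -5.62, 0, 2.17, 0, 1]
  ]
}}

```text
time_s: 16.02
tool_pos: [0.5089, -0.1531, 0.2994]
orientation: [-1.572, 0.004, -0.003]
force: [0.6, 0.2, 0.4]
finger_gap: 0.999
```

```bash
python3 - <<'E'
from h import *
goto([0.545,-0.38,0.28],0); goto([0.55,-0.38,0.13],.0)
E
```

```text
shift [ 0.614  0.326 -3.779] turn [ 0.013 -0.034 -0.041]
 shift [ 0.706  2.825 -3.776] turn [ 0.013 -0.034 -0.041]
```

Emit:
{"name": "move_arm", "arguments": {
  "motion": [
    [0.15, 0, -0.9, 0, 0, 0, 1],
    [0.3, 0, -1.8, 0, 0, 0, 1],
    [0.45, 0.1, -2.7, 0, 0, 0, 1],
    [0.6, 0.5, -3.5, 0, 0, 0, 1],
    [0.7, 1.3, -3.78, 0, 0, 0, 1],
    [0.7, 2.2, -3.78, 0, 0, 0, 1],
    [0.7, 2.82, -3.78, 0, 0, -0.04, 1],
    [0.7, 2.82, -3.78, 0, 0, -0.04, 1]
  ]
}}

```text
time_s: 17.02
tool_pos: [0.5466, -0.3788, 0.1253]
orientation: [-1.567, 0.008, -0.003]
force: [-0.6, -0.5, -0.1]
finger_gap: 1.0
```

Emit:
{"name": "move_arm", "arguments": {
  "motion": [
    [0, 0, 0, 0, 0, 0, 1]
  ]
}}

```text
time_s: 17.15
tool_pos: [0.5473, -0.3789, 0.1262]
orientation: [-1.568, 0.007, -0.002]
force: [0.1, -0.7, 0.1]
finger_gap: 1.0
```

```bash
python3 - <<'E'
from h import *
s=manip.state(); print(s["tool_pos"],s["orientation"],np.abs(s["dq"]).max())
look("wrist","up_1","d6.png")
E
```

```text
[ 0.54733658 -0.3788944   0.12621121] [-1.56784486  0.00749575 -0.00237879] 0.0245975747920296
up_1 0.86 [282. 210.] 3303 z [0.0027 0.0046 0.0199] rect [ 551.3 -379.    61.1   40.3   -2.6] top [ 550.8 -379.2   59.5   40.3   -2.1]
```

View pics/d6.png

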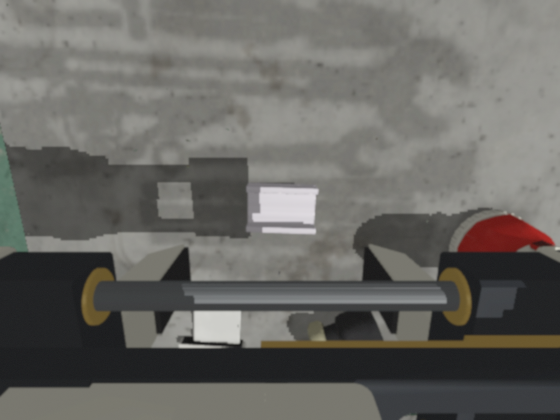

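```bash
python3 - <<'E'
from h import *
goto([0.5514,-0.3695,0.0055],-0.04)
E
```

```text
shift [0.086 2.015 0.152] turn [-0.029  0.43  -0.085]
```

Emit:
{"name": "move_arm", "arguments": {
  "motion": [
    [0.07, 0.9, 0.15, 0, 0.4, 0, 1],
    [0.08, 1.8, 0.15, 0, 0.43, -0.08, 1],
    [0.08, 2.01, 0.15, -0.03, 0.43, -0.08, 1],
    [0.08, 2.01, 0.15, -0.03, 0.43, -0.08, 1],
    [0.08, 2.01, 0.15, -0.03, 0.43, -0.08, 0.5],
    [0.08, 2.01, 0.15, -0.03, 0.43, -0.08, 0.5],
    [0.08, 2.01, 0.15, -0.03, 0.43, -0.08, 0.5],
    [0.08, 2.01, 0.15, -0.03, 0.43, -0.08, 0.5]
  ],
  "force": 30
}}

```text
time_s: 18.25
tool_pos: [0.5513, -0.3699, 0.0064]
orientation: [-1.571, -0.0, -0.04]
force: [-0.7, -0.3, 4.5]
finger_gap: 0.634
```

Emit:
{"name": "move_arm", "arguments": {
  "motion": [
    [0, 0, 0, 0, 0, 0, 0.5],
    [0, -0.8, 0, 0, 0, 0, 0.5],
    [0, -1.7, 0, 0, 0, 0, 0.5],
    [0, -2.6, 0, 0, 0, 0, 0.5],
    [0, -3.5, 0, 0, 0, 0, 0.5],
    [0, -4.4, 0, 0, 0, 0, 0.5],
    [0, -5, 0, 0, 0, 0, 0.5],
    [0, -5, 0, 0, 0, 0, 0.5]
  ]
}}

```text
time_s: 19.25
tool_pos: [0.5525, -0.3701, 0.3098]
orientation: [-1.574, -0.005, -0.04]
force: [0.0, -0.9, -0.8]
finger_gap: 0.641
```

```bash
python3 - <<'E'
from h import *
s=manip.state(); print(s["tool_pos"],s["orientation"])
im,d,c=shot("wrist"); T=held(cloud(d,c),s); print(len(T),np.percentile(T[:,2],[1,99]).round(4),np.percentile(T[:,1],[1,99]).round(4))
goto([0.51,-0.05,0.30],.1)
E
```

```text
[ 0.55251534 -0.37012316  0.30978811] [-1.5739069  -0.00525465 -0.0401396 ]
7124 [-0.0287  0.011 ] [-0.0274  0.0056]
 shift [-0.907  0.112  5.298] turn [ 0.019 -1.606  0.022]
```

Emit:
{"name": "move_arm", "arguments": {
  "motion": [
    [0, 0, 0.9, 0, 0, 0, 0.5],
    [-0.15, 0, 1.8, 0, -0.3, 0, 0.5],
    [-0.3, 0, 2.7, 0, -0.6, 0, 0.5],
    [-0.5, 0, 3.6, 0, -0.9, 0, 0.5],
    [-0.7, 0.05, 4.5, 0, -1.3, 0, 0.5],
    [-0.9, 0.1, 5.3, 0, -1.6, 0, 0.5]
  ]
}}

```text
time_s: 20.05
tool_pos: [0.5089, -0.0479, 0.299]
orientation: [-1.572, 0.001, 0.101]
force: [1.0, 0.6, -0.8]
finger_gap: 0.637
```

```bash
python3 - <<'E'
from h import *
s=manip.state(); print(s["tool_pos"],s["finger_gap"])
p=jig2w(0,.0325+.0088); goto([*p,0.15],.192); goto([*p,.055],.192)
E
```

```text
[ 0.50889452 -0.04793666  0.29897985] 0.6368140215328403
 shift [-0.194  2.478  4.662] turn [ 0.013 -1.039 -0.011]
 shift [-0.192  4.061  4.664] turn [ 0.013 -1.039 -0.011]
```

Emit:
{"name": "move_arm", "arguments": {
  "motion": [
    [0, 0, 0.9, 0, -0.2, 0, 0.5],
    [0, 0, 1.8, 0, -0.4, 0, 0.5],
    [-0.1, 0.6, 2.7, 0, -0.6, 0, 0.5],
    [-0.15, 1.3, 3.5, 0, -0.8, 0, 0.5],
    [-0.19, 2, 4.3, 0, -1, 0, 0.5],
    [-0.19, 2.7, 4.66, 0, -1.04, 0, 0.5],
    [-0.19, 3.5, 4.66, 0, -1.04, 0, 0.5],
    [-0.19, 4.06, 4.66, 0, -1.04, 0, 0.5]
  ]
}}

```text
time_s: 21.05
tool_pos: [0.4667, 0.228, 0.0516]
orientation: [-1.573, 0.006, 0.194]
force: [1.1, -0.4, -0.3]
finger_gap: 0.64
```

Emit:
{"name": "move_arm", "arguments": {
  "motion": [
    [0, 0, 0, 0, 0, 0, 0.5],
    [0, 0, 0, 0, 0, 0, 0.5]
  ]
}}

```text
time_s: 21.3
tool_pos: [0.4662, 0.228, 0.0517]
orientation: [-1.573, 0.007, 0.194]
force: [0.2, 0.4, -0.1]
finger_gap: 0.643
```

```bash
python3 - <<'E'
from h import *
s=manip.state(); print(s["tool_pos"],s["orientation"],np.abs(s["dq"]).max())
im,d,c=shot("wrist"); W=cloud(d,c); T=held(W,s); print(np.percentile(T[:,2],[1,99]).round(4)); cv2.imwrite("pics/d7.png",im); fitj(im,W)
p=jig2w(0,.0325+.0088); goto([*p,0.0142],.192)
E
```

```text
[0.46618852 0.22797822 0.05169105] [-1.57268005  0.0068134   0.19385487] 0.024333815196721342
[-0.0291  0.011 ]
orange 1120 [465.4 249.   43.7   7.5  10.9] n,e: [155.6 504.4] z95 0.0243
 shift [0.037 0.637 0.006] turn [ 0.017  0.017 -0.057]
```

View pics/d7.png

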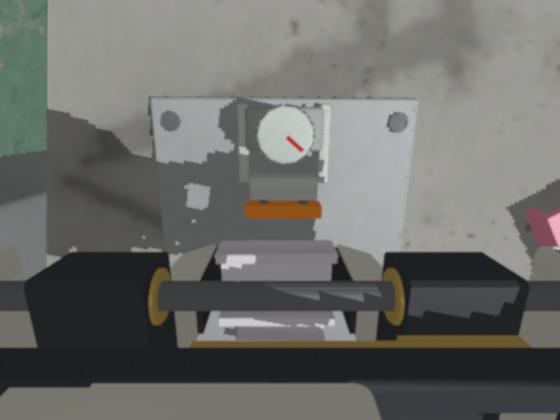

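Emit:
{"name": "move_arm", "arguments": {
  "motion": [
    [0.02, 0.4, 0, 0.02, 0.02, -0.06, 0.5],
    [0.03, 0.62, 0, 0.02, 0.02, -0.06, 0.5],
    [0.03, 0.64, 0, 0.02, 0.02, -0.06, 0.5],
    [0.03, 0.64, 0, 0.02, 0.02, -0.06, 0.5],
    [0.03, 0.65, 0, 0.02, 0.02, -0.06, 0.5]
  ]
}}

```text
time_s: 21.98
tool_pos: [0.4688, 0.2289, 0.0142]
orientation: [-1.57, -0.001, 0.192]
force: [-1.8, -2.4, 11.5]
finger_gap: 0.64
```

Emit:
{"name": "move_arm", "arguments": {
  "motion": [
    [0, 0, 0, 0, 0, 0, 0.85],
    [0, 0, 0, 0, 0, 0, 0.85],
    [0, 0, 0, 0, 0, 0, 0.85],
    [0, -0.7, 0, 0, 0, 0, 0.85],
    [0, -1.5, 0, 0, 0, 0, 1],
    [0, -2.2, 0, 0, 0, 0, 1],
    [0, -2.2, 0, 0, 0, 0, 1]
  ]
}}

```text
time_s: 22.85
tool_pos: [0.4703, 0.23, 0.1493]
orientation: [-1.569, -0.007, 0.192]
force: [-0.0, -0.3, -1.1]
finger_gap: 1.0
```

```bash
python3 - <<'E'
from h import *
s=manip.state(); print(s["tool_pos"],s["orientation"])
look("wrist","up_1,down_1","d8.png")
goto([0.655,0.165,0.13],0.11)
E
```

```text
[0.47033316 0.23000096 0.14926356] [-1.56874466 -0.00681361  0.19155791]
up_1 0.83 [276. 259.] 2572 z [0.0109 0.0129 0.0279] rect [478.7 177.7  60.7  41.6  10.2] top [479.  177.8  59.2  41.8  10.7]
up_1 0.75 [274. 318.] 438 z [0.0216 0.0264 0.0281] rect [490.8 117.8  58.4   9.9  10.1] top [490.4 120.   58.4   5.7   9.8]
up_1 0.64 [275. 213.] 2972 z [0.0107 0.0126 0.0279] rect [471.9 217.3  63.5  45.3  11.3] top [470.5 219.9  58.9  40.3  12.1]
down_1 0.87 [481. 203.] 3399 z [-0.0003  0.0188  0.0203] rect [668.2 263.9  75.4  51.6 -47.9] top [659.5 265.6  61.2  41.2 -47.8]
down_1 0.67 [431. 268.] 260 z [-0.0013  0.015   0.2188] rect [636.3 188.8  24.1  10.4   5.6] top [633.4 191.7  17.    8.6 -28.1]
down_1 0.27 [276. 185.] 498 z [0.0126 0.0233 0.0249] rect [465.3 248.9  44.4   8.2  11. ] top [465.3 248.6  44.4   7.6  11. ]
 shift [ 2.855  0.257 -1.626] turn [0.001 0.935 0.001]
```

View pics/d8.png

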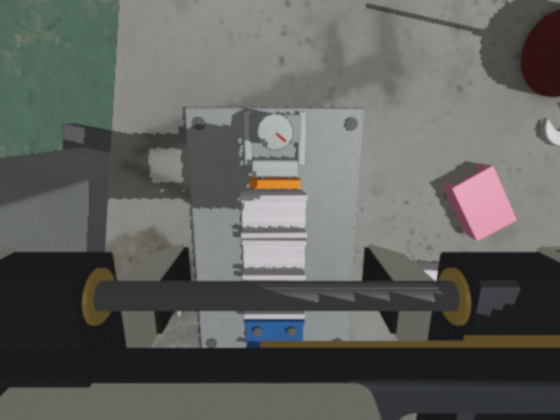

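Emit:
{"name": "move_arm", "arguments": {
  "motion": [
    [0.7, 0, -0.4, 0, 0.2, 0, 1],
    [1.4, 0.1, -0.8, 0, 0.5, 0, 1],
    [2.1, 0.2, -1.2, 0, 0.7, 0, 1],
    [2.8, 0.25, -1.6, 0, 0.93, 0, 1],
    [2.85, 0.26, -1.63, 0, 0.93, 0, 1],
    [2.85, 0.26, -1.63, 0, 0.93, 0, 1],
    [2.85, 0.26, -1.63, 0, 0.93, 0, 1]
  ]
}}

```text
time_s: 23.88
tool_pos: [0.6533, 0.1658, 0.1294]
orientation: [-1.571, 0.001, 0.112]
force: [-0.9, 0.5, 0.0]
finger_gap: 1.004
```

```bash
python3 - <<'E'
from h import *
s=manip.state(); print(s["tool_pos"],s["orientation"],np.abs(s["dq"]).max())
look("wrist","down_1","e1.png")
E
```

```text
[0.6532908  0.16580818 0.12936964] [-1.57061856e+00  1.31253524e-03  1.12441852e-01] 0.008695474090325513
down_1 0.81 [277. 196.] 3437 z [0.0027 0.0189 0.0204] rect [654.8 176.1  62.   39.9   6.6] top [655.8 176.   60.1  39.6   6.6]
down_1 0.57 [299.  86.] 4348 z [0.0085 0.019  0.0205] rect [661.4 266.2  61.9  44.9 -47.7] top [659.7 265.7  60.2  40.1 -47.4]
```

View pics/e1.png

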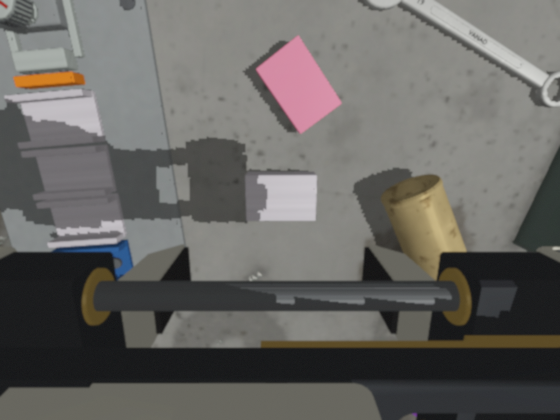

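```bash
python3 - <<'E'
from h import *
goto([.6544,.1854,0.0055],0.115)
E
```

```text
shift [0.047 2.074 0.327] turn [-0.    -0.033 -0.002]
```

Emit:
{"name": "move_arm", "arguments": {
  "motion": [
    [0.04, 0.9, 0.32, 0, 0, 0, 0.9],
    [0.04, 1.8, 0.32, 0, -0.03, 0, 0.9],
    [0.04, 2.06, 0.32, 0, -0.03, 0, 0.9],
    [0.04, 2.07, 0.32, 0, -0.03, 0, 0.9],
    [0.04, 2.07, 0.32, 0, -0.03, 0, 0.5],
    [0.04, 2.07, 0.32, 0, -0.03, 0, 0.5],
    [0.04, 2.07, 0.32, 0, -0.03, 0, 0.5],
    [0.04, 2.07, 0.32, 0, -0.03, 0, 0.5]
  ],
  "force": 30
}}

```text
time_s: 24.98
tool_pos: [0.6549, 0.1851, 0.0072]
orientation: [-1.571, -0.002, 0.114]
force: [-1.3, -0.0, 7.1]
finger_gap: 0.647
```

Emit:
{"name": "move_arm", "arguments": {
  "motion": [
    [0, 0, 0, 0, 0, 0, 0.5],
    [0, -0.8, 0, 0, 0, 0, 0.5],
    [0, -1.7, 0, 0, 0, 0, 0.5],
    [0, -2.2, 0, 0, 0, 0, 0.5],
    [0, -2.2, 0, 0, 0, 0, 0.5]
  ]
}}

```text
time_s: 25.6
tool_pos: [0.6561, 0.1859, 0.1423]
orientation: [-1.569, -0.007, 0.114]
force: [-0.9, 0.8, -1.0]
finger_gap: 0.649
```

```bash
python3 - <<'E'
from h import *
s=manip.state(); print(s["tool_pos"],s["orientation"])
im,d,c=shot("wrist"); W=cloud(d,c); T=held(W,s); print(np.percentile(T[:,2],[1,99]).round(4),np.percentile(T[:,1],[1,99]).round(4))
cv2.imwrite("pics/e2.png",im)
E
```

```text
[0.65608127 0.18587552 0.14232176] [-1.56939721 -0.00676687  0.11431559]
[-0.0289  0.0111] [-0.0276  0.0069]
```

View pics/e2.png

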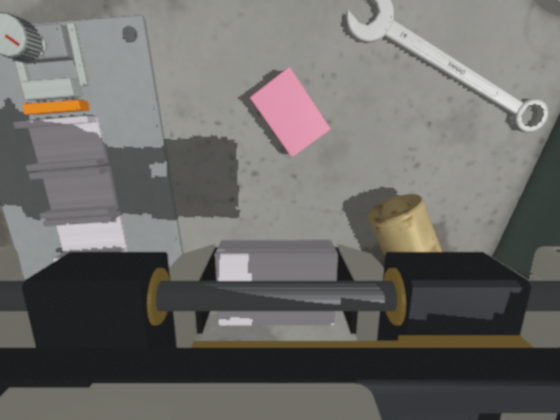

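```bash
python3 - <<'E'
from h import *
p=jig2w(0,-.033+.0089); goto([*p,0.12],.192);goto([*p,0.06],.192)
E
```

```text
shift [-2.915  0.325 -0.007] turn [-0.003 -0.89   0.042]
 shift [-2.919  1.325 -0.008] turn [-0.003 -0.89   0.042]
```

Emit:
{"name": "move_arm", "arguments": {
  "motion": [
    [-0.7, 0, 0, 0, -0.2, 0, 0.5],
    [-1.4, 0, 0, 0, -0.4, 0, 0.5],
    [-2.1, 0.1, 0, 0, -0.6, 0, 0.5],
    [-2.8, 0.3, 0, 0, -0.9, 0, 0.5],
    [-2.92, 0.9, 0, 0, -0.9, 0.04, 0.5],
    [-2.92, 1.32, 0, 0, -0.9, 0.04, 0.5],
    [-2.92, 1.32, 0, 0, -0.9, 0.04, 0.5],
    [-2.92, 1.32, 0, 0, -0.9, 0.04, 0.5]
  ]
}}

```text
time_s: 26.65
tool_pos: [0.4813, 0.1654, 0.0604]
orientation: [-1.57, 0.0, 0.193]
force: [1.0, 0.1, -0.7]
finger_gap: 0.647
```

```bash
python3 - <<'E'
from h import *
s=manip.state(); print(s["tool_pos"],s["orientation"],np.abs(s["dq"]).max())
look("wrist","up_1","e3.png")
im,d,c=shot("wrist"); W=cloud(d,c); T=held(W,s); print(np.percentile(T[:,2],[1,99]).round(4))
im,d,c=shot("side"); cv2.imwrite("pics/e4.png",cv2.resize(im[170:250,190:300],None,fx=6,fy=6))
p=jig2w(0,-.033+.0089); goto([*p,0.0200],.192)
E
```

```text
[0.48128243 0.16541619 0.06044717] [-1.57028803e+00  2.54579315e-04  1.92986045e-01] 0.01576539478826931
up_1 0.81 [275. 151.] 6631 z [0.0107 0.0124 0.0279] rect [470.1 219.1  61.7  40.8  10.1] top [470.4 219.3  59.2  40.   11.3]
up_1 0.68 [279. 211.] 5028 z [0.0108 0.0124 0.0276] rect [478.3 181.9  62.6  39.2  10.2] top [475.4 196.8  59.    8.7  10.6]
up_1 0.61 [277.  11.] 1315 z [0.0384 0.0521 0.0543] rect [458.  284.3  25.7   9.5   2.4] top [458.6 283.6  25.3   7.7   7.7]
[-0.0287  0.0111]
 shift [-0.011  0.684 -0.01 ] turn [-0.006  0.008  0.018]
```

View pics/e3.png

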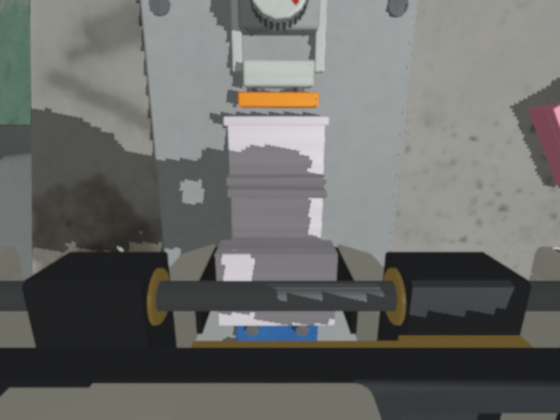

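Emit:
{"name": "move_arm", "arguments": {
  "motion": [
    [-0.01, 0.3, -0.01, 0, 0, 0, 0.5],
    [-0.01, 0.55, -0.01, 0, 0, 0, 0.5],
    [-0.01, 0.66, -0.01, 0, 0, 0, 0.5],
    [-0.01, 0.67, -0.01, 0, 0, 0, 0.5],
    [-0.01, 0.67, -0.01, 0, 0, 0, 0.5]
  ]
}}

```text
time_s: 27.48
tool_pos: [0.4816, 0.1649, 0.0209]
orientation: [-1.57, -0.002, 0.193]
force: [0.6, 0.5, -1.4]
finger_gap: 0.652
```

Emit:
{"name": "move_arm", "arguments": {
  "motion": [
    [0, 0.01, 0, 0, 0, 0, 0.5],
    [0, 0.01, 0, 0, 0, 0, 0.85],
    [0, 0.01, 0, 0, 0, 0, 0.85],
    [0, 0.01, 0, 0, 0, 0, 0.85],
    [0, -0.7, 0, 0, 0, 0, 0.9],
    [0, -1.5, 0, 0, 0, 0, 1],
    [0, -2.3, 0, 0, 0, 0, 1],
    [0, -2.3, 0, 0, 0, 0, 1]
  ]
}}

```text
time_s: 28.48
tool_pos: [0.4834, 0.1659, 0.1623]
orientation: [-1.569, -0.008, 0.192]
force: [0.2, 0.1, 0.1]
finger_gap: 1.002
```

```bash
python3 - <<'E'
from h import *
s=manip.state(); print(s["tool_pos"],s["orientation"],s["q"].round(2))
im,d,c,W=look("wrist","up_1,down_1,screw","e5.png")
look("scene","screw",zr=(.045,.06)); look("wrist","screw",zr=(.045,.06))
E
```

```text
[0.48337716 0.1659242  0.16230811] [-1.56941089 -0.0082254   0.19248393] [ 0.05  0.39 -0.63  1.9   0.29  0.94 -0.52]
up_1 0.95 [273. 178.] 1552 z [0.0097 0.0124 0.0279] rect [476.8 186.2  60.9  23.3  10.7] top [476.1 195.1  59.    5.3  10.4]
up_1 0.66 [275. 244.] 1015 z [0.0109 0.0153 0.028 ] rect [489.8 123.   59.5  13.3  11.1] top [490.6 119.5  59.3   6.   11.5]
up_1 0.59 [275. 140.] 2991 z [0.0106 0.0124 0.0281] rect [470.8 218.1  62.4  42.2  11. ] top [470.4 219.5  58.5  39.1  11. ]
down_1 0.68 [483. 132.] 3748 z [0.0003 0.0188 0.0205] rect [667.4 266.1  70.8  53.6 -47.5] top [659.4 265.7  60.6  41.3 -47.4]
down_1 0.63 [272. 143.] 3000 z [0.0106 0.0124 0.0281] rect [470.9 220.   61.3  40.2  10.6] top [470.9 219.6  59.4  39.1  11. ]
down_1 0.6 [272. 213.] 2814 z [0.0205 0.0319 0.0334] rect [483.1 156.1  59.7  39.7  11.3] top [483.1 156.   59.7  39.6  11.1]
screw 0.74 [277.  39.] 1326 z [0.0225 0.0528 0.0545] rect [455.6 300.2  41.6  29.6 -89. ] top [459.  283.1  24.6   7.4   8.2]
screw 0.64 [249. 351.] 158 z [0.0435 0.0541 0.057 ] rect [456.3 296.4  26.1  24.4 -29.5] top [456.6 29
[... 258 characters left out ...]
op=Q[Q[:,2]>np.percentile(Q[:,2],98)-0.005]
                 ~~~~~~~~~~~~~^^^^^^^^^^^
    return _quantile_unchecked(
        a, q, axis, out, overwrite_input, method, keepdims, weights)
    return _ureduce(a,
                    func=_quantile_ureduce_func,
    ...<5 lines>...
                    overwrite_input=overwrite_input,
                    method=method)
    r = func(a, **kwargs)
    result = _quantile(arr,
                       quantiles=q,
    ...<2 lines>...
                       out=out,
                       weights=wgt)
    slices_having_nans = np.isnan(arr[-1, ...])
                                  ~~~^^^^^^^^^
IndexError: index -1 is out of bounds for axis 0 with size 0
```

View pics/e5.png

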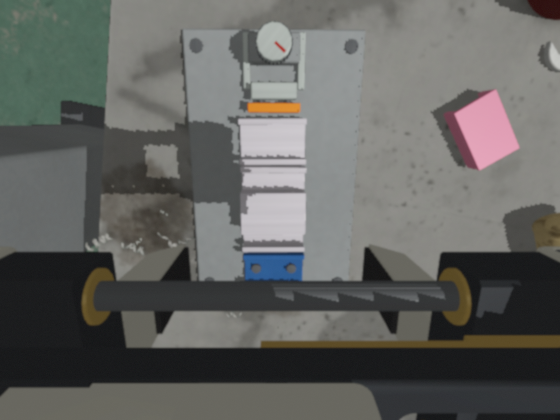

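```bash
python3 - <<'E'
from h import *
goto([.4577,.293,0.15],1.1); goto([.4577,.293,0.13],2.0)
E
```

```text
shift [0.033 0.133 2.175] turn [-5.0000e-03 -1.0394e+01  0.0000e+00]
 shift [0.033 0.466 2.175] turn [-4.0000e-03 -2.0707e+01  3.0000e-03]
```

Emit:
{"name": "move_arm", "arguments": {
  "motion": [
    [0, 0, 0.6, 0, -2, 0, 0.7],
    [0, 0, 1.2, 0, -4, 0, 0.7],
    [0, 0, 1.8, 0, -6, 0, 0.7],
    [0.03, 0, 2.17, 0, -8, 0, 0.7],
    [0.03, 0, 2.17, 0, -10, 0, 0.7],
    [0.03, 0, 2.17, 0, -12, 0, 0.7],
    [0.03, 0, 2.17, 0, -14, 0, 0.7],
    [0.03, 0, 2.17, 0, -14, 0, 0.7]
  ]
}}

```text
time_s: 29.88
tool_pos: [0.4574, 0.2925, 0.1573]
orientation: [-1.569, -0.0, 1.414]
force: [-0.4, 0.8, -0.1]
finger_gap: 0.699
```

```bash
python3 - <<'E'
from h import *
s=manip.state(); print(s["tool_pos"],s["orientation"],s["q"].round(2))
im,d,c=shot("wrist"); cv2.imwrite("pics/f1.png",im); W=cloud(d,c)
for r in manip.trace("wrist","screw"):
    P=W[r["pixels"]]; P=P[np.isfinite(P[:,0])]; t=P[(P[:,2]>.050)&(P[:,2]<.06)]
    if len(t)>10: print(r["confidence"],len(t),rect(t[:,:2]))
goto([.4577,.293,0.13],2.0)
E
```

```text
[0.45740536 0.2925497  0.15732217] [-1.56911595e+00 -1.32257688e-04  1.41358829e+00] [-0.01  0.55 -0.93  1.81  0.5   1.05  0.28]
0.94 801 [457.5 293.5  28.1  26.2  -8.5]
 shift [ 0.006  0.461 -0.003] turn [-1.000e-02 -6.754e+00  6.000e-03]
```

View pics/f1.png

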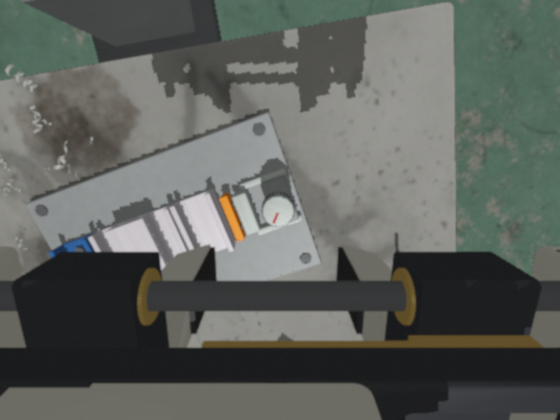

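```bash
python3 - <<'E'
from h import *
goto([.4576,.2933,0.08],2.2)
E
```

```text
shift [ 1.000e-02  1.294e+00 -1.000e-03] turn [-1.000e-02 -9.046e+00  7.000e-03]
```

Emit:
{"name": "move_arm", "arguments": {
  "motion": [
    [0, 0.2, 0, 0, -2, 0, 0.7],
    [0, 0.4, 0, 0, -4, 0, 0.7],
    [0, 0.7, 0, 0, -6, 0, 0.7],
    [0.01, 1, 0, 0, -8, 0, 0.7],
    [0.01, 1.29, 0, 0, -9, 0, 0.7],
    [0.01, 1.29, 0, 0, -9, 0, 0.7],
    [0.01, 1.29, 0, 0, -9, 0, 0.7]
  ]
}}

```text
time_s: 30.85
tool_pos: [0.4576, 0.2936, 0.0808]
orientation: [-1.571, -0.001, 2.193]
force: [0.6, -0.0, -0.3]
finger_gap: 0.7
```

```bash
python3 - <<'E'
from h import *
s=manip.state(); print(s["tool_pos"],s["orientation"],s["q"].round(2),s["wrist_torque"])
im,d,c=shot("wrist"); cv2.imwrite("pics/f2.png",im)
goto([.4576,.2933,0.034],2.2)
E
```

```text
[0.45762218 0.2936156  0.08081718] [-1.57072216e+00 -8.75334181e-04  2.19279360e+00] [ 0.03  0.72 -1.04  1.88  0.74  1.    0.85] [ 0.11092293 -0.1288072  -0.00400676]
 shift [-0.005  0.784  0.007] turn [ 0.006 -0.075  0.009]
```

View pics/f2.png

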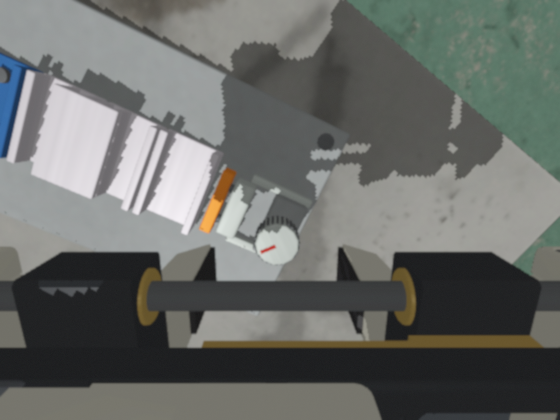

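Emit:
{"name": "move_arm", "arguments": {
  "motion": [
    [0, 0.5, 0, 0, 0, 0, 0.6],
    [0, 0.78, 0, 0, 0, 0, 0.6],
    [0, 0.78, 0, 0, 0, 0, 0.6],
    [0, 0.78, 0, 0, 0, 0, 0.2],
    [0, 0.78, 0, 0, 0, 0, 0.2],
    [0, 0.78, 0, 0, 0, 0, 0.2],
    [0, 0.78, 0, 0, 0, 0, 0.2],
    [0, 0.78, 0, 0, 0, 0, 0.2]
  ],
  "force": 45
}}

```text
time_s: 31.9
tool_pos: [0.4578, 0.2943, 0.0347]
orientation: [-1.572, -0.001, 2.194]
force: [-0.9, 0.7, 3.9]
finger_gap: 0.28
```

Emit:
{"name": "move_arm", "arguments": {
  "motion": [
    [0, 0, 0, 0, 0, 0, 0.2],
    [0, 0, 0, 0, 0, 0, 0.2]
  ]
}}

```text
time_s: 32.15
tool_pos: [0.4578, 0.2942, 0.0347]
orientation: [-1.572, -0.001, 2.194]
force: [-0.8, 0.4, 3.6]
finger_gap: 0.277
```

```bash
python3 - <<'E'
from h import *
s=manip.state(); print(s["tool_pos"],s["orientation"],s["q"].round(2),s["wrist_torque"],s["force"],s["finger_gap"]*92)
E
```

```text
[0.45778636 0.29423041 0.03469558] [-1.57200307e+00 -1.04266557e-03  2.19362652e+00] [-0.01  0.77 -0.98  1.91  0.81  0.92  0.8 ] [ 0.13151329  0.03794768 -0.01655287] [-0.83613222  0.40275441  3.60009269] 25.520911987815403
```

Emit:
{"name": "move_arm", "arguments": {
  "motion": [
    [0, 0, 0, 0, 2, 0, 0.2],
    [0, 0, 0, 0, 4, 0, 0.2],
    [0, 0, 0, 0, 6, 0, 0.2],
    [0, 0, 0, 0, 8, 0, 0.2],
    [0, 0, 0, 0, 10, 0, 0.2],
    [0, 0, 0, 0, 12, 0, 0.2],
    [0, 0, 0, 0, 14, 0, 0.2],
    [0, 0, 0, 0, 14, 0, 0.2]
  ]
}}

```text
time_s: 33.15
tool_pos: [0.4578, 0.2939, 0.0347]
orientation: [-1.571, -0.001, 0.973]
force: [-0.8, -0.0, 2.5]
finger_gap: 0.286
```

```bash
cat > chk.py <<'E'
from h import *
s=manip.state(); print(s["tool_pos"],s["orientation"],s["q"].round(2),s["wrist_torque"].round(3),s["force"].round(1),s["finger_gap"]*92)
im,d,c=shot("scene"); W=cloud(d,c); fitj(im,W)
im,d,c=shot("wrist"); W=cloud(d,c); fitj(im,W)
import sys
cv2.imwrite("pics/"+sys.argv[1],im)
E
python3 chk.py f3.png
```

```text
[0.45780241 0.29389486 0.03468566] [-1.57097808e+00 -8.91869969e-04  9.72774539e-01] [-0.18  0.65 -0.7   1.92  0.59  0.78 -0.23] [-0.102 -0.057 -0.074] [-0.8 -0.   2.5] 26.34187563528523
blue 139 [490.4  81.5  62.7  28.8 -17.9] n,e: [-13.6 496.9] z95 0.0289
```

View pics/f3.png

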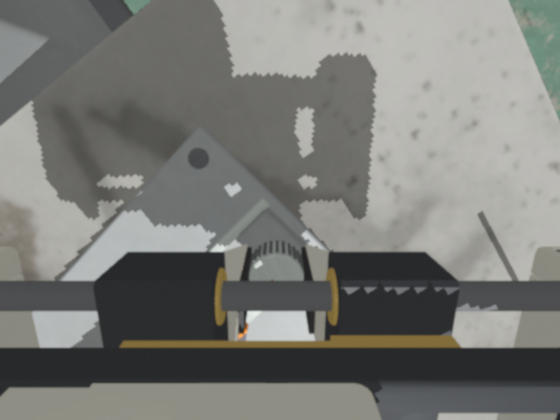

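Emit:
{"name": "move_arm", "arguments": {
  "motion": [
    [0, 0, 0, 0, 2, 0, 0.2],
    [0, 0, 0, 0, 4, 0, 0.2],
    [0, 0, 0, 0, 6, 0, 0.2],
    [0, 0, 0, 0, 8, 0, 0.2],
    [0, 0, 0, 0, 10, 0, 0.2],
    [0, 0, 0, 0, 12, 0, 0.2],
    [0, 0, 0, 0, 12, 0, 0.2]
  ]
}}

```text
time_s: 34.12
tool_pos: [0.4576, 0.2937, 0.0346]
orientation: [-1.571, -0.0, -0.068]
force: [-1.1, -1.5, 4.5]
finger_gap: 0.281
```

```bash
python3 chk.py f4.png
```

```text
[0.45755518 0.29373355 0.03463607] [-1.57066771e+00 -8.29997103e-05 -6.78031805e-02] [-0.36  0.58 -0.43  1.94  0.37  0.7  -1.08] [-0.329  0.276 -0.156] [-1.1 -1.5  4.5] 25.830897877399924
blue 200 [494.5  95.4  56.3  38.8  10. ] n,e: [ -0.7 503.6] z95 0.0292
orange 498 [460.5 239.3  30.8   7.8   9.8] n,e: [147.  497.7] z95 0.0243
```

View pics/f4.png

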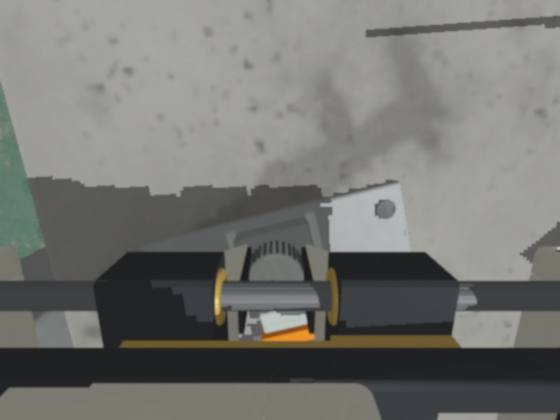

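Emit:
{"name": "move_arm", "arguments": {
  "motion": [
    [0, 0, 0, 0, 2, 0, 0.2],
    [0, 0, 0, 0, 4, 0, 0.2],
    [0, 0, 0, 0, 6, 0, 0.2],
    [0, 0, 0, 0, 6, 0, 0.2],
    [0, 0, 0, 0, 6, 0, 0.2]
  ]
}}

```text
time_s: 34.85
tool_pos: [0.4575, 0.2938, 0.0347]
orientation: [-1.571, 0.0, -0.581]
force: [-2.2, -1.0, 5.7]
finger_gap: 0.284
```

```bash
python3 chk.py f5.png; python3 - <<'E'
from h import *
for i in range(4):
    manip.camera("side"); print(manip.state()["wrist_torque"].round(3))
E
```

```text
[0.45745843 0.2938095  0.03465418] [-1.57073929e+00  3.33085806e-04 -5.81390356e-01] [-0.45  0.56 -0.3   1.95  0.25  0.67 -1.49] [-0.182  0.404 -0.119] [-2.2 -1.   5.7] 26.121045038038133
blue 231 [494.9  95.3  55.3  39.    9.4] n,e: [ -0.9 504. ] z95 0.0296
[-0.204  0.347 -0.114]
[-0.259  0.362 -0.089]
[-0.264  0.343 -0.065]
[-0.226  0.368 -0.117]
```

Emit:
{"name": "move_arm", "arguments": {
  "motion": [
    [0, 0, 0, 0, 2, 0, 0.2],
    [0, 0, 0, 0, 4, 0, 0.2],
    [0, 0, 0, 0, 4, 0, 0.2],
    [0, 0, 0, 0, 4, 0, 0.2]
  ]
}}

```text
time_s: 35.65
tool_pos: [0.4574, 0.2938, 0.0346]
orientation: [-1.571, 0.001, -0.922]
force: [-1.6, -0.4, 6.5]
finger_gap: 0.282
```

```bash
cat > tq.py <<'E'
from h import *
t=[];f=[]
for i in range(8):
    manip.camera("side"); s=manip.state(); t.append(s["wrist_torque"]); f.append(s["force"])
print("torque",np.mean(t,0).round(3),np.std(t,0).round(3),"force",np.mean(f,0).round(2),"yaw",s["orientation"][2].round(4),"q7",s["q"][6].round(2),s["finger_gap"]*92,s["time_s"])
E
python3 tq.py; python3 chk.py f6.png
```

```text
torque [-0.199  0.376 -0.097] [0.033 0.021 0.016] force [-1.55 -0.6   5.83] yaw -0.9225 q7 -1.76 25.85657458601338 36.05
[0.45737223 0.29384296 0.0346447 ] [-1.57109565e+00  8.04550574e-04 -9.22478841e-01] [-0.52  0.55 -0.2   1.95  0.17  0.65 -1.76] [-0.171  0.402 -0.112] [-2.6 -1.1  5.7] 25.85657458601338
blue 216 [493.5  94.4  56.5  38.7  14.5] n,e: [ -1.5 502.4] z95 0.0284
```

View pics/f6.png

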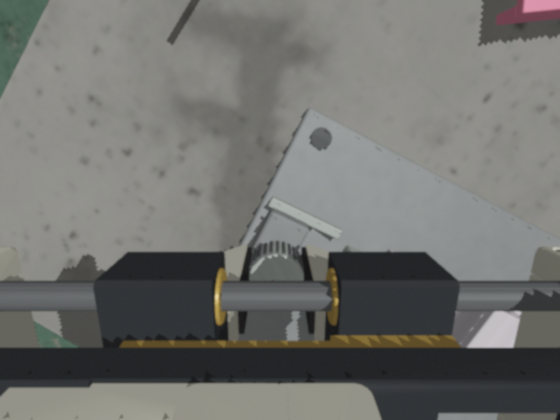

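Emit:
{"name": "move_arm", "arguments": {
  "motion": [
    [0, 0, 0, 0, 1, 0, 0.2],
    [0, 0, 0, 0, 2, 0, 0.2],
    [0, 0, 0, 0, 2, 0, 0.2]
  ]
}}

```text
time_s: 36.52
tool_pos: [0.4573, 0.2939, 0.0346]
orientation: [-1.572, 0.001, -1.09]
force: [-2.0, -0.3, 5.6]
finger_gap: 0.278
```

```bash
python3 tq.py; python3 - <<'E'
from h import *
im,d,c=shot("scene"); cv2.imwrite("pics/f7.png",cv2.resize(im[270:380,200:330],None,fx=6,fy=5,interpolation=cv2.INTER_CUBIC))
E
```

```text
torque [-0.208  0.364 -0.122] [0.014 0.038 0.034] force [-1.76 -0.81  6.1 ] yaw -1.089 q7 -1.89 25.930065243303595 36.925
```

View pics/f7.png

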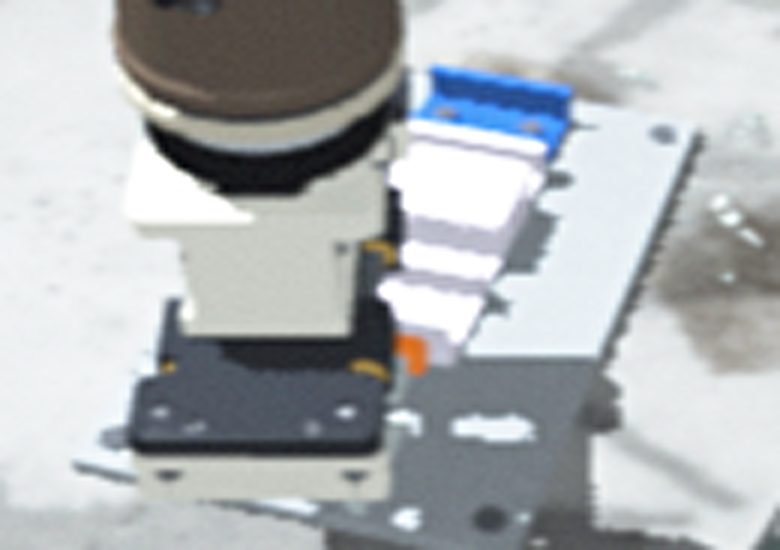

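Emit:
{"name": "move_arm", "arguments": {
  "motion": [
    [0, 0, 0, 0, 1, 0, 0.2],
    [0, 0, 0, 0, 2, 0, 0.2],
    [0, 0, 0, 0, 2, 0, 0.2]
  ]
}}

```text
time_s: 37.35
tool_pos: [0.4573, 0.2939, 0.0346]
orientation: [-1.572, 0.001, -1.257]
force: [-1.6, -1.3, 6.1]
finger_gap: 0.282
```

```bash
python3 tq.py
```

```text
torque [-0.188  0.35  -0.096] [0.029 0.032 0.016] force [-1.52 -0.62  6.13] yaw -1.2555 q7 -2.02 25.708334374222282 37.75
```

Emit:
{"name": "move_arm", "arguments": {
  "motion": [
    [0, 0, 0, 0, 1, 0, 0.2],
    [0, 0, 0, 0, 2, 0, 0.2],
    [0, 0, 0, 0, 2, 0, 0.2]
  ]
}}

```text
time_s: 38.12
tool_pos: [0.4573, 0.2939, 0.0346]
orientation: [-1.572, 0.0, -1.423]
force: [-1.8, -1.6, 5.7]
finger_gap: 0.281
```

```bash
python3 tq.py
```

```text
torque [-0.195  0.341 -0.062] [0.025 0.022 0.035] force [-1.37 -0.84  6.51] yaw -1.4219 q7 -2.14 25.631683104721684 38.525
```

Emit:
{"name": "move_arm", "arguments": {
  "motion": [
    [0, 0, 0, 0, 0, 0, 0.7],
    [0, 0, 0, 0, 0, 0, 0.7],
    [0, 0, 0, 0, 0, 0, 0.7],
    [0, -0.8, 0, 0, 0, 0, 0.7],
    [0, -1.6, 0, 0, -2, 0, 0.7],
    [0, -2, 0, 0, -4, 0, 0.7],
    [0, -2, 0, 0, -6, 0, 0.7],
    [0, -2, 0, 0, -8, 0, 0.7]
  ]
}}

```text
time_s: 39.52
tool_pos: [0.4576, 0.2939, 0.1551]
orientation: [-1.571, 0.001, -0.717]
force: [0.7, -0.2, -1.0]
finger_gap: 0.7
```

```bash
python3 - <<'E'
from h import *
s=manip.state(); print(s["tool_pos"],s["orientation"])
goto([.40,.19,0.25],0.19)
goto([.4576,.25,0.20],0.19)
E
```

```text
[0.45764486 0.29394285 0.15505057] [-1.57087133e+00  1.08731174e-03 -7.16621601e-01]
 shift [ 0.412 -1.583 -1.937] turn [-5.0000e-03 -1.0389e+01 -1.2000e-02]
 shift [ 0.48  -0.75  -0.553] turn [-5.0000e-03 -1.0389e+01 -1.2000e-02]
```

```bash
python3 - <<'E'
from h import *
goto([.48,.18,0.18],0.19)
E
```

```text
shift [ 1.528 -0.417 -1.187] turn [-5.0000e-03 -1.0389e+01 -1.2000e-02]
```

Emit:
{"name": "move_arm", "arguments": {
  "motion": [
    [0.3, -0.4, -0.3, 0, -2, 0, 0.7],
    [0.6, -0.4, -0.6, 0, -4, 0, 0.7],
    [1, -0.4, -0.8, 0, -6, 0, 0.7],
    [1.3, -0.42, -1, 0, -8, 0, 0.7],
    [1.5, -0.42, -1.2, 0, -10, 0, 0.7],
    [1.53, -0.42, -1.19, 0, -10.4, 0, 0.7],
    [1.53, -0.42, -1.19, 0, -10.4, 0, 0.7],
    [1.53, -0.42, -1.19, 0, -10.4, 0, 0.7]
  ]
}}

```text
time_s: 40.52
tool_pos: [0.4798, 0.1808, 0.1801]
orientation: [-1.57, 0.001, 0.19]
force: [0.3, -0.3, 0.8]
finger_gap: 0.698
```

```bash
python3 - <<'E'
from h import *
s=manip.state(); print(s["tool_pos"],s["orientation"],np.abs(s["dq"]).max())
im,d,c,W=look("wrist","up_1,down_1","g1.png"); fitj(im,W)
look("scene","down_1","g2.png")
E
```

```text
[0.47977816 0.18081802 0.18014158] [-1.56958452e+00  7.06584906e-04  1.90205048e-01] 0.00859362171891443
up_1 0.93 [279. 198.] 943 z [0.0107 0.0124 0.028 ] rect [479.1 181.8  60.2  20.4  10.7] top [477.  189.4  57.7   4.6  10.7]
up_1 0.71 [276. 256.] 819 z [0.0109 0.0176 0.028 ] rect [490.4 119.5  59.6  10.9  10.8] top [490.5 116.6  58.4   5.1  10.8]
up_1 0.59 [272. 164.] 2487 z [0.0106 0.0125 0.028 ] rect [472.1 211.7  60.4  40.1  10.7] top [471.6 211.5  59.5  40.   10.2]
down_1 0.89 [471. 147.] 3154 z [0.0016 0.0188 0.0205] rect [666.8 265.7  70.7  52.3 -47.7] top [659.6 265.7  61.1  41.5 -47.9]
down_1 0.81 [275. 224.] 2601 z [0.0159 0.0319 0.0334] rect [484.9 148.3  63.7  49.7  11.7] top [483.9 152.4  59.9  40.5  11. ]
blue 713 [491.6 110.2  56.3   4.1   9.9] n,e: [ 14.4 503.6] z95 0.0276
orange 326 [467.6 236.1  43.7   5.7  10.8] n,e: [142.5 504.1] z95 0.0248
down_1 0.88 [180. 316.] 407 z [0.0019 0.0204 0.0232] rect [664.6 258.8  83.9  41.  -49. ] top [658.4 266.7  63.8  39.6 -48.3]
down_1 0.84 [274. 309.] 498 z [0.0143 0.0328 0.036 ] rect [489.  149.1  71.3  54.7  12.2] top [483.1 153.5  60.1  43.   11.9]
down_1 0.72 [204. 238.] 244 z [-0.0003  0.0199  0.0234] rect [816.4 -19.7  97.2  52.3 -31. ] top [807.3  -7.1  63.7  39.9 -31.5]
```

View pics/g1.png

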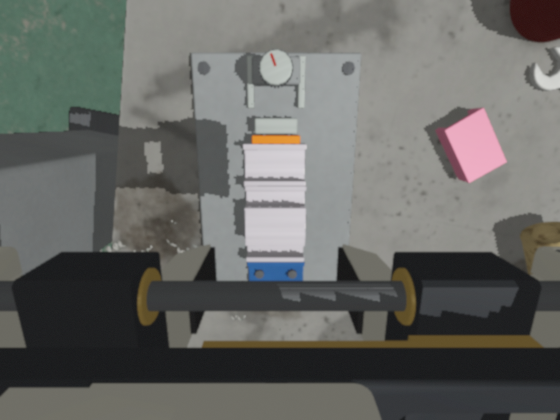

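View pics/g2.png

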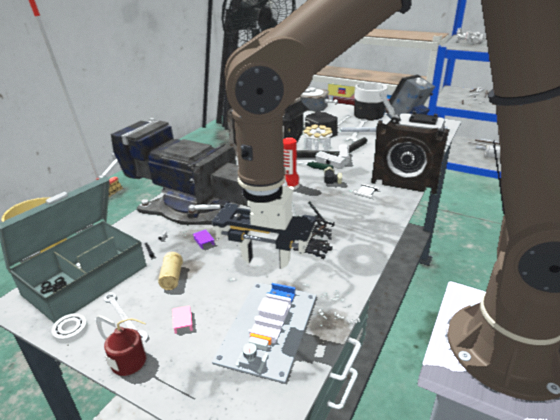

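```bash
python3 - <<'E'
import cv2,numpy as np
a=cv2.imread("pics/e5.png")[20:130,225:325]; b=cv2.imread("pics/g1.png")[50:280,225:325]
a=cv2.resize(a,None,fx=4,fy=4); b=cv2.resize(b,(0,0),fx=2.6,fy=2.6)
h=max(a.shape[0],b.shape[0]); o=np.zeros((h,a.shape[1]+b.shape[1]+5,3),np.uint8); o[:a.shape[0],:a.shape[1]]=a; o[:b.shape[0],a.shape[1]+5:]=b
cv2.imwrite("pics/g3.png",o); print(o.shape)
E
python3 - <<'E'
import sys; sys.path.insert(0,".")
from h import *
im,d,c=shot("wrist"); W=cloud(d,c)
# profile along jig n at e~ .504 : print z vs n
P=W.reshape(-1,3); P=P[np.isfinite(P[:,0])]
e=P[:,:2]@JE-.504; n=P[:,:2]@JN-.094
for lo,hi in((-.018,-.008),(.008,.018)):
    m=(e>lo)&(e<hi)&(n>-.11)&(n<.13)
    b=np.round(n[m]*1000).astype(int); zz=P[m,2]
    print([ (k,int(round(1000*np.median(zz[b==k])))) for k in range(-70,80) if (b==k).any()])
E
```

```text
(598, 665, 3)
[(-70, 12), (-69, 11), (-68, 12), (-67, 12), (-66, 12), (-65, 12), (-56, 32), (-55, 32), (-54, 32), (-53, 32), (-52, 32), (-51, 32), (-50, 32), (-49, 32), (-48, 32), (-47, 32), (-46, 32), (-45, 32), (-44, 32), (-43, 32), (-42, 32), (-41, 32), (-40, 32), (-39, 32), (-38, 32), (-37, 32), (-36, 32), (-35, 32), (-34, 32), (-33, 32), (-32, 32), (-31, 32), (-30, 32), (-29, 32), (-28, 32), (-27, 32), (-26, 32), (-25, 32), (-24, 32), (-23, 32), (-22, 33), (-21, 32), (-20, 32), (-19, 32), (-18, 32), (-17, 23), (-16, 13), (-15, 13), (-14, 12), (-13, 12), (-12, 12), (-11, 12), (-10, 13), (-9, 12), (-8, 13), (-7, 12), (-6, 12), (-5, 12), (-4, 14), (-1, 27), (0, 27), (1, 27), (2, 27), (3, 27), (4, 27), (5, 27), (6, 27), (7, 27), (8, 27), (9, 18), (10, 12), (11, 13), (12, 270), (13, 272), (14, 272), (15, 287), (16, 285), (17, 289), (18, 291), (19, 262), (20, 262), (21, 261), (22, 259), (23, 13), (24, 12), (25, 12), (26, 12), (27, 12), (28, 12), (29, 12), (30, 12), (31, 12), (32, 12), (33, 12), (34, 13), (35, 12), (36, 11), (37, 11), (39, 26), (40, 27), (41, 27), (42, 27), (43, 27), (
[... 1080 characters left out ...]
), (9, 18), (10, 12), (11, 12), (12, 271), (13, 272), (14, 272), (15, 261), (16, 284), (17, 289), (18, 291), (19, 262), (20, 262), (21, 261), (22, 259), (23, 13), (24, 12), (25, 12), (26, 12), (27, 12), (28, 12), (29, 12), (30, 12), (31, 12), (32, 12), (33, 12), (34, 12), (35, 12), (36, 12), (37, 12), (39, 27), (40, 27), (41, 27), (42, 27), (43, 27), (44, 23), (45, 23), (46, 23), (47, 23), (48, 24), (49, 23), (50, 23), (51, 23), (52, 18), (53, 17), (54, 24), (55, 24), (56, 23), (57, 23), (58, 23), (59, 23), (60, 23), (61, 24), (62, 23), (63, 23), (64, 23), (65, 23), (66, 24), (67, 23), (68, 7), (69, 7), (70, 7), (71, 7), (72, 7), (73, 7), (74, 7), (75, 7), (76, 7), (77, 7), (78, 7), (79, 7)]
```

View pics/g3.png

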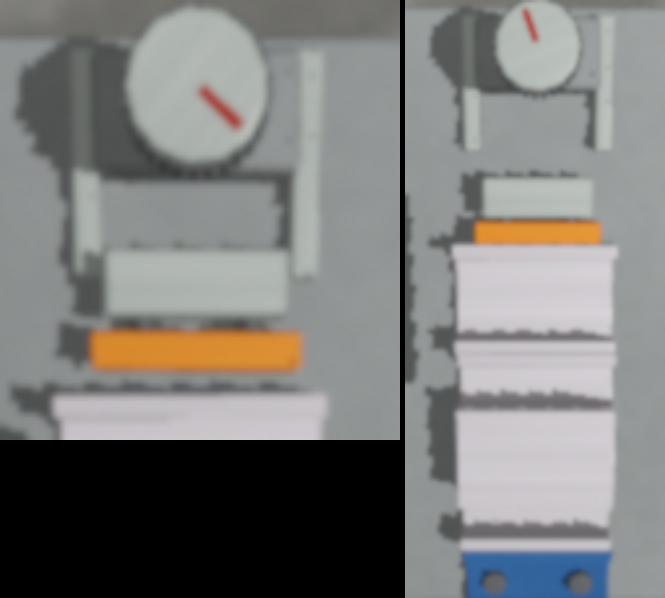

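```bash
python3 - <<'E'
import cv2,numpy as np
for f,c0,c1,r0,r1 in (("e5",255,292,78,116),("g1",260,295,112,150),("d5",255,290,105,143),("d8",258,290,155,193)):
    im=cv2.imread(f"pics/{f}.png").astype(float)[r0:r1,c0:c1].mean(1)
    print(f); print([tuple(map(int,(r0+i,*v))) for i,v in enumerate(im)])
E
```

```text
e5
[(78, 145, 146, 142), (79, 144, 145, 141), (80, 140, 141, 137), (81, 133, 135, 131), (82, 145, 149, 143), (83, 165, 170, 164), (84, 175, 180, 174), (85, 178, 182, 176), (86, 178, 183, 177), (87, 178, 183, 177), (88, 177, 182, 176), (89, 176, 181, 175), (90, 175, 180, 174), (91, 174, 178, 172), (92, 173, 178, 172), (93, 174, 178, 172), (94, 175, 180, 173), (95, 175, 180, 174), (96, 174, 179, 172), (97, 165, 170, 164), (98, 144, 148, 142), (99, 117, 119, 115), (100, 103, 103, 100), (101, 94, 97, 104), (102, 74, 100, 141), (103, 52, 119, 189), (104, 47, 136, 212), (105, 48, 139, 217), (106, 47, 139, 217), (107, 47, 139, 217), (108, 48, 139, 217), (109, 48, 140, 217), (110, 47, 138, 216), (111, 53, 130, 205), (112, 86, 123, 177), (113, 122, 132, 147), (114, 138, 139, 138), (115, 130, 130, 127)]
g1
[(112, 155, 155, 151), (113, 155, 155, 151), (114, 153, 153, 149), (115, 146, 147, 143), (116, 131, 131, 127), (117, 120, 121, 117), (118, 143, 147, 142), (119, 171, 176, 170), (120, 183, 188, 182), (121, 185, 190, 184), (122, 186, 191, 185), (123, 186, 191, 185), (124, 185, 190, 184), (125,
[... 1471 characters left out ...]
160, 122, 126, 121), (161, 151, 156, 150), (162, 168, 173, 167), (163, 174, 179, 173), (164, 176, 181, 175), (165, 176, 181, 175), (166, 175, 180, 174), (167, 174, 179, 173), (168, 173, 177, 171), (169, 171, 176, 170), (170, 171, 176, 170), (171, 171, 176, 170), (172, 172, 177, 171), (173, 173, 177, 171), (174, 170, 175, 169), (175, 157, 162, 156), (176, 126, 131, 130), (177, 80, 90, 106), (178, 43, 71, 110), (179, 29, 81, 142), (180, 35, 112, 186), (181, 44, 133, 210), (182, 47, 138, 217), (183, 47, 139, 217), (184, 46, 138, 217), (185, 45, 138, 217), (186, 45, 137, 216), (187, 49, 132, 209), (188, 64, 115, 179), (189, 78, 93, 122), (190, 86, 86, 88), (191, 94, 93, 94), (192, 100, 98, 100)]
```

```bash
python3 - <<'E'
from h import *
s=manip.state(); print(s["tool_pos"],s["orientation"])
goto([.4576,.2936,0.10],0.19)
z=np.load("c4.npz"); P=z["W"].reshape(-1,3); P=P[np.isfinite(P[:,0])]
e=P[:,:2]@JE-.504; n=P[:,:2]@JN-.094
m=(abs(e)<.018)&(n>.05)&(n<.085)
b=np.round(n[m]*2000).astype(int); zz=P[m,2]
print([(k/2,int(round(1000*np.median(zz[b==k])))) for k in range(100,170) if (b==k).any()])
im,d,c=shot("wrist"); P=cloud(d,c).reshape(-1,3); P=P[np.isfinite(P[:,0])]
e=P[:,:2]@JE-.504; n=P[:,:2]@JN-.094
m=(abs(e)<.018)&(n>.035)&(n<.07)
b=np.round(n[m]*2000).astype(int); zz=P[m,2]
print([(k/2,int(round(1000*np.median(zz[b==k])))) for k in range(70,140) if (b==k).any()])
E
```

```text
[0.47985724 0.18006059 0.18012357] [-1.56999183e+00  8.06709008e-04  1.91040253e-01]
 shift [-0.004  1.337  1.927] turn [-0.009  0.012 -0.009]
[(50.0, 6), (50.5, 7), (51.0, 7), (51.5, 6), (52.0, 8), (52.5, 6), (53.0, 8), (53.5, 7), (54.0, 8), (54.5, 7), (55.0, 9), (55.5, 7), (56.0, 6), (56.5, 13), (57.0, 16), (57.5, 23), (58.0, 25), (58.5, 23), (59.0, 22), (59.5, 24), (60.0, 22), (60.5, 24), (61.0, 22), (61.5, 24), (62.0, 23), (62.5, 24), (63.0, 23), (63.5, 24), (64.0, 23), (66.0, 18), (66.5, 17), (67.0, 18), (67.5, 17), (68.0, 20), (68.5, 22), (69.0, 23), (69.5, 22), (70.0, 23), (70.5, 22), (71.0, 23), (71.5, 22), (72.0, 24), (72.5, 22), (73.0, 24), (73.5, 23), (74.0, 24), (74.5, 23), (75.0, 24), (75.5, 23), (76.0, 24), (76.5, 23), (77.0, 24), (77.5, 23), (78.0, 24), (78.5, 23), (79.0, 24), (79.5, 23), (80.0, 22), (80.5, 23), (81.0, 22)]
[(35.5, 12), (36.5, 12), (37.5, 12), (38.5, 27), (39.5, 27), (40.0, 29), (40.5, 27), (41.5, 27), (42.5, 27), (43.0, 26), (43.5, 27), (44.0, 23), (45.0, 23), (46.0, 24), (47.0, 24), (47.5, 23), (48.0, 24), (48.5, 23), (49.0, 25), (49.5, 23), (50.5, 24), (51.5, 23), (52.0, 8), (52.5, 7), (53.0, 16), (54.0, 23), (55.0, 24), (56.0, 23), (57.0, 23), (58.0, 23), (58.5, 23), (59.0, 24), (59.5, 23), (60.5, 23), (61.5, 23), (62.5, 23), (63.0, 23), (63.5, 23), (64.0, 23), (65.0, 23), (66.0, 23), (67.0, 23), (68.0, 7), (69.0, 7)]
```

Emit:
{"name": "move_arm", "arguments": {
  "motion": [
    [0, 0, 0.8, 0, 0, 0, 0.7],
    [0, 0.4, 1.6, 0, 0, 0, 0.7],
    [0, 0.9, 1.93, 0, 0, 0, 0.7],
    [0, 1.34, 1.93, 0, 0, 0, 0.7],
    [0, 1.34, 1.93, 0, 0, 0, 0.7],
    [0, 1.34, 1.93, 0, 0, 0, 0.7]
  ]
}}

```text
time_s: 41.62
tool_pos: [0.4584, 0.2938, 0.1007]
orientation: [-1.57, -0.0, 0.19]
force: [0.3, 1.1, 0.1]
finger_gap: 0.699
```

```bash
python3 - <<'E'
from h import *
goto([.4576,.2936,0.0345],0.19)
E
```

```text
shift [-0.013  1.103 -0.002] turn [-0.013  0.005  0.   ]
```

Emit:
{"name": "move_arm", "arguments": {
  "motion": [
    [-0.01, 0.7, 0, 0, 0, 0, 0.6],
    [-0.01, 1.1, 0, 0, 0, 0, 0.6],
    [-0.01, 1.1, 0, 0, 0, 0, 0.6],
    [-0.01, 1.1, 0, 0, 0, 0, 0.6]
  ]
}}

```text
time_s: 42.12
tool_pos: [0.4588, 0.2943, 0.0363]
orientation: [-1.569, -0.002, 0.19]
force: [0.1, 0.5, 0.1]
finger_gap: 0.603
```

```bash
python3 tq.py
```

```text
torque [-0.019 -0.115  0.021] [0.029 0.02  0.043] force [-0.01 -0.05 -0.25] yaw 0.1903 q7 -0.78 55.133030794002735 42.525
```

Emit:
{"name": "move_arm", "arguments": {
  "motion": [
    [0, 0, 0, 0, 0, 0, 0.2],
    [0, 0, 0, 0, 0, 0, 0.2],
    [0, 0, 0, 0, 0, 0, 0.2],
    [0, 0, 0, 0, 0, 0, 0.2],
    [0, 0, 0, 0, 0, 0, 0.2]
  ]
}}

```text
time_s: 43.15
tool_pos: [0.4576, 0.2938, 0.035]
orientation: [-1.57, -0.0, 0.19]
force: [-1.8, 0.1, 1.6]
finger_gap: 0.282
```

```bash
python3 tq.py
```

```text
torque [-0.103  0.383 -0.029] [0.021 0.094 0.016] force [-2.15 -0.21  1.9 ] yaw 0.1903 q7 -0.78 25.973992935974636 43.55
```

Emit:
{"name": "move_arm", "arguments": {
  "motion": [
    [0, 0, 0, 0, 0.6, 0, 0.2],
    [0, 0, 0, 0, 1.2, 0, 0.2],
    [0, 0, 0, 0, 1.5, 0, 0.2]
  ]
}}

```text
time_s: 43.92
tool_pos: [0.4576, 0.2937, 0.035]
orientation: [-1.57, 0.0, 0.059]
force: [-1.7, -0.8, 2.6]
finger_gap: 0.277
```

```bash
python3 tq.py
```

```text
torque [-0.14   0.395  0.072] [0.021 0.031 0.029] force [-2.44 -0.47  1.87] yaw 0.0599 q7 -0.88 25.89820477468938 44.325
```

Emit:
{"name": "move_arm", "arguments": {
  "motion": [
    [0, 0, 0, 0, 0, 0, 0.7],
    [0, 0, 0, 0, 0, 0, 0.7],
    [0, 0, 0, 0, 0, 0, 0.7],
    [0, -0.8, 0, 0, 0, 0, 0.7],
    [0, -1.6, 0, 0, -0.8, 0, 0.7],
    [0, -2.3, -0.8, 0, -1.5, 0, 0.7],
    [0, -2.4, -1.6, 0, -1.5, 0, 0.7],
    [0, -2.4, -1.9, 0, -1.5, 0, 0.7]
  ]
}}

```text
time_s: 45.32
tool_pos: [0.4654, 0.1767, 0.1798]
orientation: [-1.571, -0.002, 0.187]
force: [0.9, 1.0, -0.8]
finger_gap: 0.699
```

Emit:
{"name": "move_arm", "arguments": {
  "motion": [
    [0, 0, 0, 0, 0, 0, 0.7],
    [0, 0, 0, 0, 0, 0, 0.7]
  ]
}}

```text
time_s: 45.58
tool_pos: [0.4654, 0.1775, 0.1799]
orientation: [-1.57, -0.002, 0.188]
force: [0.4, 0.7, 0.1]
finger_gap: 0.699
```

```bash
python3 - <<'E'
from h import *
s=manip.state(); print(s["tool_pos"],s["orientation"],np.abs(s["dq"]).max(),s["force"])
im,d,c,W=look("wrist","up_1,down_1","h1.png"); fitj(im,W)
P=W.reshape(-1,3); P=P[np.isfinite(P[:,0])]
e=P[:,:2]@JE-.504; n=P[:,:2]@JN-.094
m=(abs(e)<.018)&(n>.035)&(n<.07)
b=np.round(n[m]*2000).astype(int); zz=P[m,2]
print([(k/2,int(round(1000*np.median(zz[b==k])))) for k in range(85,115) if (b==k).any()])
cv2.imwrite("pics/h2.png",cv2.resize(im[40:270,215:335],None,fx=2.6,fy=2.6))
E
```

```text
[0.46541749 0.1774792  0.1798966 ] [-1.57038802 -0.00220324  0.1875475 ] 0.013930163088308089 [0.39474588 0.6874138  0.14678615]
up_1 0.97 [286. 254.] 871 z [0.011  0.0174 0.0282] rect [489.2 123.5  59.5  20.6  11.9] top [489.2 123.5  58.2  20.6  11.9]
up_1 0.66 [289. 168.] 2534 z [0.0107 0.0125 0.028 ] rect [472.  211.8  59.9  39.7  10.8] top [471.9 211.7  59.6  39.5  10.7]
up_1 0.59 [293. 195.] 920 z [0.0107 0.0125 0.0281] rect [478.5 182.   58.8  20.2  10.9] top [477.  189.7  58.7   4.4  10.9]
down_1 0.7 [290. 224.] 2586 z [0.0152 0.0319 0.0334] rect [484.8 152.9  61.3  40.5  10.6] top [484.  152.8  59.4  40.5  10. ]
down_1 0.65 [486. 144.] 3149 z [0.0026 0.0188 0.0205] rect [665.9 266.9  67.2  52.7 -47.5] top [659.8 265.4  61.2  40.9 -47.4]
blue 766 [491.7 110.8  56.3   3.3  10.6] n,e: [ 14.9 503.8] z95 0.0275
orange 316 [467.7 236.3  43.5   5.6  10.8] n,e: [142.7 504.2] z95 0.0247
[(42.5, 27), (43.0, 25), (43.5, 27), (44.0, 23), (44.5, 24), (45.0, 23), (46.0, 23), (47.0, 23), (48.0, 24), (48.5, 23), (49.0, 24), (49.5, 24), (50.0, 24), (50.5, 24), (51.0, 25), (51.5, 23), (52.0, 7), (52.5, 18), (53.5, 23), (54.0, 23), (54.5, 24), (55.0, 23), (55.5, 24), (56.0, 23), (57.0, 23)]
```

View pics/h2.png

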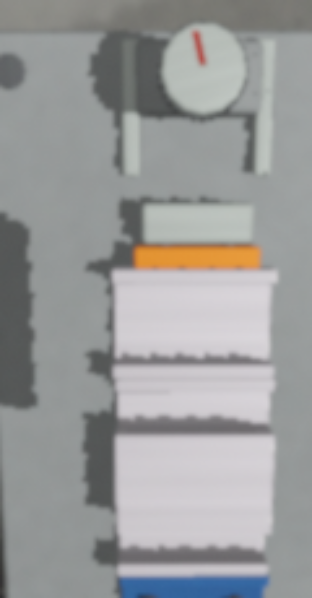

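```bash
python3 - <<'E'
from h import *
print(manip.hand_in(), manip.state()["time_s"])
E
```

```text
the job is handed in; nothing more can be done
the job is handed in; nothing more can be done
```

The job is handed in; the simulated clock read about 46 s just before, against the 210 s limit. All four loose silver channels (three legs-up, one legs-down) are nested and clamped. The pink and purple look-alikes were left alone.

**Nesting:** The legs-up channels lie flat against the blue one. I set the legs-down channel over the joint between the first and second legs-up ones. The last wrist picture showed:
- webs at about 12.5 mm, leg tops at about 28 mm and the legs-down top at about 33 mm, all as they should be when fully down
- angles of about 10 to 12° against the jig's 11°
- no visible gap in the row

**Clamping:** I turned the thumbscrew about 3.6 rad, then looked. The pad spring was compressed about 1.4 mm, or roughly 11 N. A further 0.13 rad brought it to about 2 mm, or roughly 15 N, while the pad face stayed put.

**Checks that disagreed:**
- The wrist torque was noisy, and its sign changed between the two grips on the screw. The only clear rise was about 0.1 N m on the last turn, so the clamping force comes mainly from the pad-to-jaw gap and the turn angle, not a direct force reading.
- The measured row sits about 1 mm nearer the blue channel than nominal, which is within the camera calibration error.

I never touched the bush or the cradle, but I did not measure them again at the end.

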